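# Fit the retaining rail across the pet shelf

## Task

On the bottom shelf of the open glass cabinet the lidded pellet tub has been left standing in the line of the two rail brackets. Push it back so that it stands upright in the row, midway between the steel bowl and the ceramic hideaway and level with them, then fetch the steel retaining rail from beside the cabinet and lay it gently across the two brackets, fully down in both with its end caps outside them, and let go. Do not drop the rail, do not knock the glass shelf above, and leave the bowl, hideaway, chew block and brush where they stand.

Things in the scene. Friction and masses are not known exactly. Their poses are not given: they have to be found in the camera images.
- rail_seat (a point): Where the middle of the rail belongs: midway between the two brackets, on the axis of the laid rail, 75 mm above the bottom shelf. Fixed to the cabinet and turned with it: x points level into the cabinet, away from its open front; y along the rail line to the left bracket; z up. The row of bowl and hideaway stands at about x = 110 mm in this frame.
- cabinet: Glass cabinet, fixed: 540 mm wide (y), 330 deep (x), 540 high, glass top. Origin at table level, middle of the open front; x to its back, y to its left. Bottom shelf 45 mm above the table. Posts 22 mm square, 496 mm clear between; glass sides, back open. Glass door hinged at the right front post, swung back to the right, nothing in front. A depth camera reads the glass, not what lies behind.
- saddle_left (a point): Left bracket (+y), black steel, fixed: where the rail's axis rests in its open-topped U, 170 mm from rail_seat; axes as rail_seat. The U is 12 mm thick along y; its floor is 6 mm below this point; its cheeks are about 15 mm apart up to 6 mm above the point, then flare to 28 mm apart (37 mm over the outsides) at their top, 23 mm above the point.
- saddle_right (a point): Right bracket (-y), the same as the left, 170 mm from rail_seat on the other side.
- glass_shelf: Clear glass shelf over the bottom shelf, fixed: 294 mm deep (x), 510 wide (y), 6 thick. Origin at the centre of its underside, 280 mm above the bottom shelf; axes as the cabinet. Its front edge overhangs the rail line by 15 mm, so a gripper held upright over the rail line would strike it: reach in leaning, from the front.
- rail: Retaining rail, loose: steel tube 12 mm thick, with a black round cap 32 mm in diameter, 12 wide at each end; 388 mm overall, the caps' inner faces 182 mm from the middle; 0.14 kg. Origin at its middle, on its axis; its y runs along the tube. Starts on the table left of the cabinet, lying on its caps, axis 16 mm above the table; can roll.
- tub: Lidded clear acrylic pellet tub, white lid, loose, on the bottom shelf: 90 x 90 mm, 143 high; the lid, 96 x 96, is its top 18 mm. Too wide to grip; slides when pushed low; 0.3 to 0.6 kg. Origin at the centre of its underside, z up, x to the cabinet's back within 0.15 rad.
- bowl: Stainless steel bowl, 110 mm across, 45 high, at the left of the row; origin at the centre of its underside. Leave it alone.
- hideaway: White ceramic arched hideaway, 100 mm deep (x), 104 wide (y), 72 high, at the right of the row; origin at the centre of its underside. Leave it alone.
- chew_block: Pine chew block, 45 x 75 x 45 mm high, at the back left of the bottom shelf; origin at the centre of its underside. Leave it alone.
- brush: Black slicker brush, 220 mm long (y), 55 wide, 20 high, lying at the back of the bottom shelf; origin on its underside at its neck. Leave it alone.
There are look-alikes about, which are no part of the job. Of the things that look like the tub, the largest one is meant.

How it is judged:
By the outcome, as a careful person would: the job done as asked, in the order asked, and still so for the second after the job is handed in, with the robot touching nothing.
It also fails if it takes over 72 s, if anything falls off the work surface, if the arm or the gripper's body presses on something with over 40 N, if the wrist force passes 120 N, or if a joint passes its speed limit or range.

## Robot

A 7-joint arm with a two-finger parallel gripper is mounted at the origin on the work surface. World frame = base frame: x ahead of the robot, y to its left, z up, the work surface at z = 0. Lengths are in m, angles in rad, forces in N, time in s.
With the tool pointing down it reaches from about 0.4 to 0.75 m from the base axis. Payload 19.5 kg.
Tool frame: the origin (TCP) lies on the centre line of the jaws, within the pads' length; the fingertips stand 8 mm ahead of it and the grasp point (between the pads) lies 11 mm behind it (r.tips_ahead is the distance from the TCP to the fingertips, in m); z points along the fingers, y is the direction in which the jaws open and shut (so a half turn about z gives the same grasp; the last joint's range is limited). The gripper opens to 85 mm and grips with 20 to 120 N. Pads are 22 mm wide; open, the fingers measure 114 mm over their backs; the gripper's body (76 mm by 85 mm) begins 54 mm behind the grasp point. The pads swing forward as they close: fully open they stand 13 mm farther back than shut.
Start: joints at [-1.34, 0.707, -0.028, 1.485, 0.022, 0.951, -0.075], TCP at [0.155, 0.554, 0.239] pointing down, gripper open.
Joint ranges: [-2.71, 2.71], [-0.32, 2.16], [-1.57, 1.52], [0, 2.45], [-1.46, 4.6], [0, 2.02], [-2.83, 2.83]. Speed limits (rad/s): [1.89, 1.89, 2.57, 2.57, 3.01, 3.01, 3.01].

## Interface

Orientations are given as a rotation vector (axis times angle).
In Python, from bench import sense, imaging, r gives the robot as it stands.
- The arm moves only by the tool step_arm, never from a script. Its argument "motion" is text: rows parted by semicolons, each of 7 numbers parted by spaces: the shift along the world's x, y, z in m, then the turn, a rotation vector about the world's x, y, z in rad, then the finger opening in m, from 0 to 0.0854. In form: tx ty tz ax ay az grip; .... A call has 1 to 10 rows; each row shifts and turns the commanded pose from where the row before left it; what a row does not reach is not made up. A row lasts 1/12 s, in which the tool goes at most 41.7 mm and 7.16 degrees, less where a joint would pass 70% of its speed; a pose out of reach is approached as far as the arm can. A call with a gripper value outside its range is refused whole. The fingers move at their own pace and stop on an object; the grip force is fixed at half the most. Time passes only in rows, so rows that do not move let the fingers close. It gives the time, the measured TCP pose, the force and the opening at its end, in the units of the state.
- sense(): the state, without advancing time (a new reading comes with each control period).
- imaging.grab_frame(name): name is "scene" or "top"; returns a dict with "frame" (420x560x3 uint8, red, green, blue), "K" (3x3 intrinsics, pixels), "k1" (the pictures are not rectified: a ray, as slopes to the right and down, at radius r is drawn at 1 + k1 r^2 times it, then the intrinsics apply), "camera_from_world" (4x4, takes a point from world to camera coordinates). Camera axes: x right, y down, z forward; pixel columns grow to the right and rows downward; lengths in m; the calibration is good to about 2 mm. A picture is of the moment at which its call begins. There is no depth.
- r.hand_in(): hands the job in, once; it reports no verdict.
The state is a dict: "time_s": time; "joint_pos": joint angles; "joint_vel": joint speeds; "tau": joint torques, N m; "ee_pos": TCP position; "orientation": TCP orientation; "force": force on the tool from outside, world axes, zero at the start; "ft_torque": the same for the moment, N m; "width": opening from 0.0 (shut) to 1.0 (fully open).
Only numpy, scipy, OpenCV 4.12 (cv2) and the standard library are available. Lean on these libraries where they do the work, as an engineer would, in place of code of your own. Each camera call takes 0.05 s, during which the arm holds its last target.

## Working session

There is one attempt and no reset: what is moved stays moved. The work goes in short steps, Python scripts to look and compute and a tool call to move; the robot and the scene stay as the last step left them, time stands still between calls to the robot, and variables do not carry over. Pictures are saved under pics/ and viewed, and the job is handed in when it is done.

Besides the shell and the picture viewer there is one more tool, called after "Emit:" in YAML: its name, and indented under it one key for each argument. step_arm: Moves the arm, as the interface text tells. Its arguments: {"type":"object","properties":{"motion":{"type":"string"}},"required":["motion"]}

```bash
mkdir -p pics; ls; python3 - <<'E'
from bench import sense, imaging, r
import cv2
print(sense(), r.tips_ahead)
for n in("scene","top"):
    g=imaging.grab_frame(n); cv2.imwrite(f"pics/{n}0.png",g["frame"][:,:,::-1]); print(n,g["K"],g["k1"],g["camera_from_world"])
E
```

```text
pics
{'time_s': 0.0, 'joint_pos': array([-1.3397164 ,  0.70706453, -0.02760637,  1.48499101,  0.02197204,
        0.95088852, -0.07550242]), 'joint_vel': array([ 1.21468540e-03, -7.28560022e-05,  7.30916496e-04, -1.42225019e-03,
        9.42210567e-04,  1.44828659e-03, -9.46755395e-04]), 'tau': array([-5.95617112e-04, -8.83225250e+01,  1.23472027e+00, -2.36167520e+01,
        1.69131387e-02,  6.47170149e-03, -2.97705583e-05]), 'ee_pos': array([0.15484254, 0.55350174, 0.23885151]), 'orientation': array([-4.27179044e-01, -3.11228691e+00,  1.63741289e-03]), 'force': array([-0.85205368, -0.61619605,  0.38629299]), 'ft_torque': array([-0.02661373,  0.05041547, -0.00319949]), 'width': 0.9988219656724432} 0.008
scene [[400.58094822   0.         285.37851571]
 [  0.         400.58094822 209.12925464]
 [  0.           0.           1.        ]] -0.02247459350840559 [[ 0.15160521 -0.9884403  -0.00127747 -0.07916167]
 [-0.94106532 -0.14394336 -0.30606595  0.60877186]
 [ 0.30234404  0.04760338 -0.95200946  1.00516833]
 [ 0.          0.          0.          1.        ]]
top [[413.45156234   0.         278.15748756]
 [  0.         413.45156234 212.74733289]
 [  0.           0.           1.        ]] -0.0865473530151352 [[ 0.00928675 -0.99995607 -0.00126972  0.01860945]
 [-0.99223255 -0.00905749 -0.12406666  0.58381203]
 [ 0.12404971  0.00241204 -0.99227307  1.16295599]
 [ 0.          0.          0.          1.        ]]
```

View pics/scene0.png

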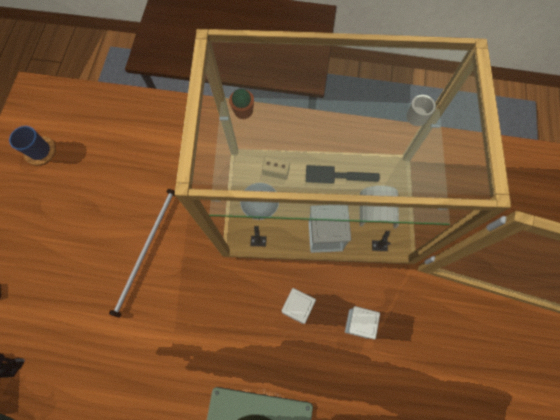

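View pics/top0.png

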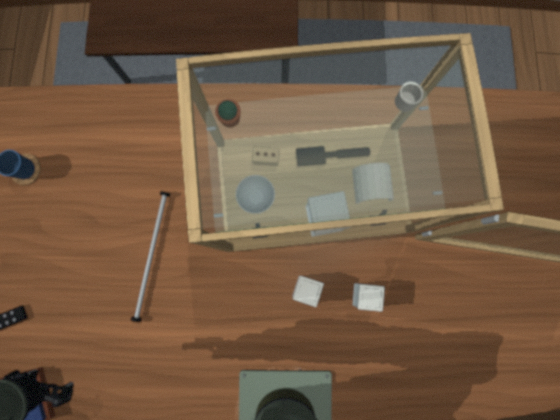

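The scene shows the wanted tub at (328,228) inside the cabinet. Small white-lidded look-alikes stand at (298,306) and (363,322) on the table, and the mug at (422,108) is no tub. The tub in the cabinet is the largest. The rail lies from (171,192) to (115,313), and the brackets are at (258,238) and (382,241). I'll check this in close crops.

```bash
cat > h.py <<'E'
import numpy as np, cv2, json
from bench import sense, imaging, r
def grab(n):
    return imaging.grab_frame(n)
def ray(g,u,v):
    K=g["K"];k=np.array([g["k1"],0,0,0.0])
    p=cv2.undistortPoints(np.array([[[u,v]]],float),K,k)[0,0]
    T=g["camera_from_world"];R=T[:3,:3]
    return -R.T@T[:3,3], R.T@np.array([p[0],p[1],1.0])
def onz(g,u,v,z):
    o,d=ray(g,u,v); return o+d*(z-o[2])/d[2]
def tri(rs):
    A=0;b=0
    for o,d in rs:
        d=d/np.linalg.norm(d);P=np.eye(3)-np.outer(d,d);A=A+P;b=b+P@o
    x=np.linalg.solve(A,b)
    return x,[np.linalg.norm(np.cross(x-o,d/np.linalg.norm(d))) for o,d in rs]
def proj(g,X):
    T=g["camera_from_world"];X=np.atleast_2d(X).astype(float)
    rv=cv2.Rodrigues(T[:3,:3])[0]
    return cv2.projectPoints(X,rv,T[:3,3],g["K"],np.array([g["k1"],0,0,0.0]))[0][:,0]
def crop(g,x0,y0,w,h,s,name):
    f=g["frame"][y0:y0+h,x0:x0+w,::-1]
    cv2.imwrite("pics/"+name,cv2.resize(f,None,fx=s,fy=s,interpolation=cv2.INTER_CUBIC))
E
python3 - <<'E'
from h import *
s=grab("scene");t=grab("top")
crop(s,215,140,200,130,4,"s1.png");crop(t,205,120,210,140,3.8,"t1.png")
crop(s,170,20,360,240,2.2,"s2.png");crop(t,170,20,360,240,2.2,"t2.png")
crop(s,105,180,80,140,4,"s3.png");crop(t,120,180,60,150,4,"t3.png")
E
```

```text
(no output)
```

View pics/s1.png

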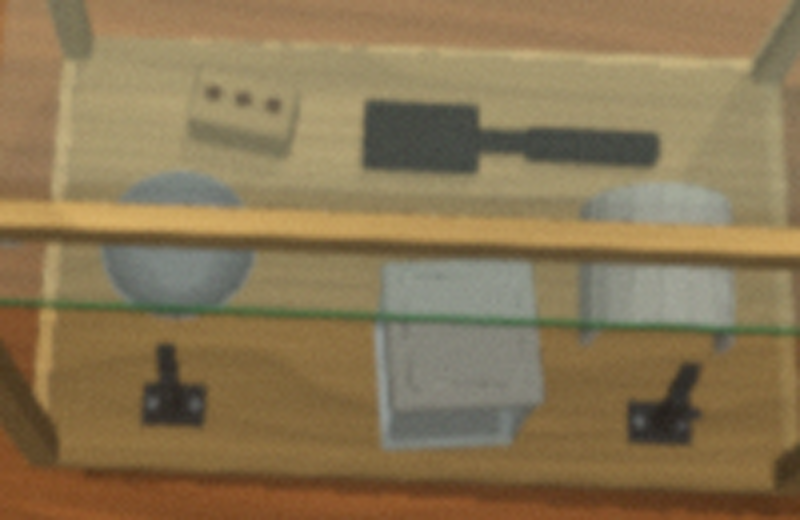

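View pics/t1.png

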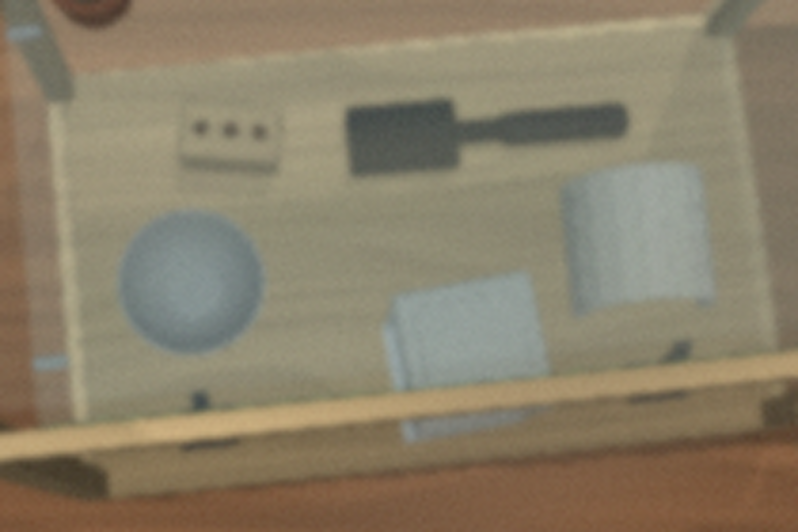

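View pics/s2.png

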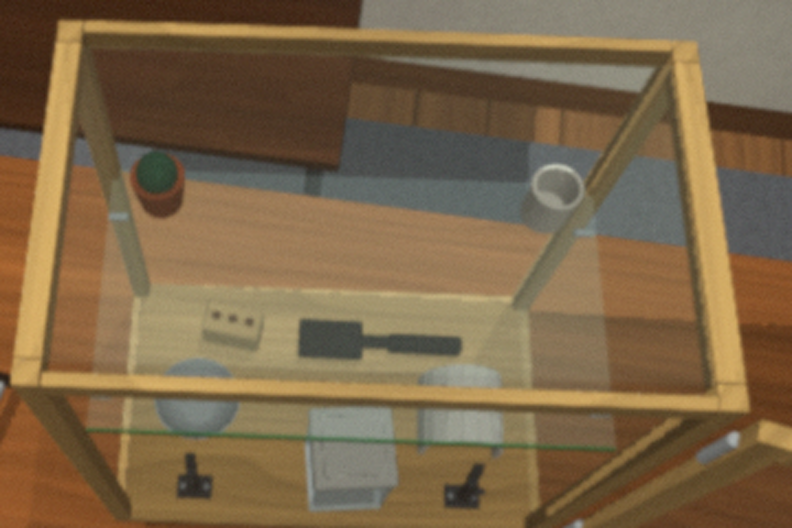

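View pics/t2.png

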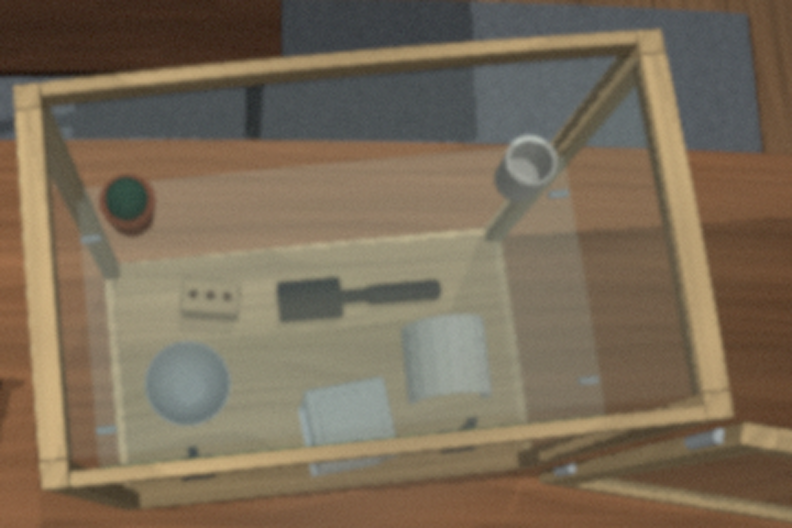

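View pics/s3.png

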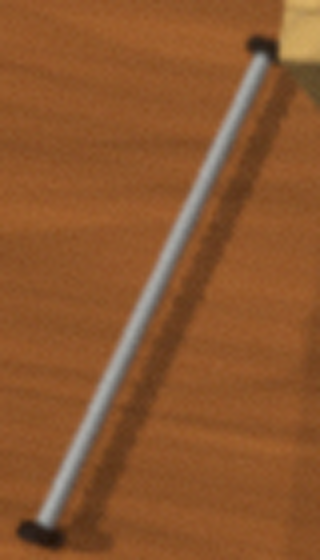

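View pics/t3.png

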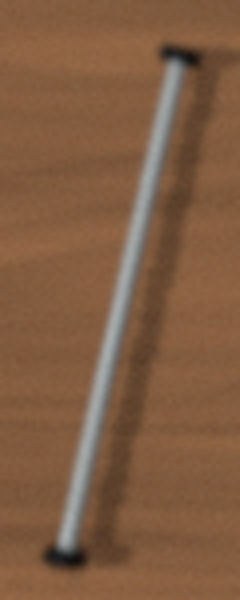

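```bash
python3 - <<'E'
from h import *
np.set_printoptions(precision=4,suppress=True)
s=grab("scene");t=grab("top")
for g in(s,t): print(ray(g,0,0)[0])
S=lambda u,v:(170+u/2.2,20+v/2.2)
for g,P in((s,[(12,384),(60,22),(697,42),(747,410)]),(t,[(42,488),(14,88),(662,30),(732,415)])):
    W=np.array([onz(g,*S(*p),.54)[:2] for p in P]);print(W)
    print([np.linalg.norm(W[i]-W[(i+1)%4]) for i in range(4)], np.arctan2(*(W[0]-W[3])[::-1])-np.pi/2,np.arctan2(*(W[1]-W[2])[::-1])-np.pi/2)
# shelf bottom corners
S1=lambda u,v:(215+u/4,140+v/4);T1=lambda u,v:(205+u/3.8,120+v/3.8)
print("shelf",[onz(s,*S1(*p),.045)[:2] for p in[(55,465),(70,38),(780,62),(790,492)]])
print("shelf t",[onz(t,*T1(*p),.045)[:2] for p in[(105,497),(65,75),(735,22)]])
# bracket base plates (z~.048)
print("br s",[onz(s,*S1(*p),.048)[:2] for p in[(174,405),(660,422)]])
print("br s top front/back",[onz(s,*S1(*p),.12+.023)[:2] for p in[(166,350),(690,368)]])
print("tub lid s",[onz(s,*S1(*p),.188)[:2] for p in[(385,262),(530,262),(542,402),(378,408)]])
print("tub lid t",[onz(t,*T1(*p),.188)[:2] for p in[(397,297),(528,272),(550,375),(405,440)]])
print("bowl",onz(t,*T1(191,282),.09),onz(s,*S1(178,244),.09))
print("bowl r",onz(t,*T1(120,282),.09),onz(t,*T1(263,282),.09))
print("hide t top corners", [onz(t,*T1(*p),.117) for p in[(575,185),(695,163)]])
print("hide front bottom t", [onz(t,*T1(*p),.045) for p in[(580,313),(712,303)]])
print("hide front bottom s", [onz(s,*S1(*p),.045) for p in[(586,345),(722,350)]])
R=[(262/4+105,46/4+180),(42/4+105,532/4+180)];Q=[(180/4+120,55/4+180),(64/4+120,555/4+180)]
for a,b in zip(R,Q): print("rail",onz(s,*a,.022)[:2],onz(t,*b,.022)[:2])
for g,P in((s,R),(t,Q)):
  A,B=[onz(g,*p,.02)[:2] for p in P]; print(np.linalg.norm(A-B),(A+B)/2,np.degrees(np.arctan2(*(A-B)[::-1])))
E
```

```text
[ 0.281  -0.0385  1.1432]
[0.4348 0.0211 1.2264]
[[ 0.4702  0.1697]
 [ 0.7937  0.2067]
 [ 0.8558 -0.3268]
 [ 0.5312 -0.3611]]
[np.float64(0.3256498619932867), np.float64(0.5371795971291623), np.float64(0.3263945165972184), np.float64(0.5342897608520341)] 0.11446538698345221 0.11582576552820978
[[ 0.4705  0.1707]
 [ 0.7942  0.2073]
 [ 0.8563 -0.3291]
 [ 0.5313 -0.3635]]
[np.float64(0.3257884417632765), np.float64(0.5399866579486179), np.float64(0.3267988896970461), np.float64(0.5377110645769211)] 0.11336925333814918 0.11522230702143377
shelf [array([0.4701, 0.1511]), array([0.793 , 0.2035]), array([ 0.8545, -0.3293]), array([ 0.5282, -0.3549])]
shelf t [array([0.472 , 0.1528]), array([0.7987, 0.1918]), array([ 0.848 , -0.3333])]
br s [array([0.524 , 0.0764]), array([ 0.5633, -0.2612])]
br s top front/back [array([0.538 , 0.0778]), array([ 0.5772, -0.2581])]
tub lid s [array([ 0.6036, -0.0535]), array([ 0.6174, -0.1436]), array([ 0.5288, -0.1603]), array([ 0.5099, -0.0617])]
tub lid t [array([ 0.6028, -0.0557]), array([ 0.6207, -0.1438]), array([ 0.5512, -0.1578]), array([ 0.507, -0.061])]
bowl [0.6284 0.0881 0.09  ] [0.628  0.0889 0.09  ]
bowl r [0.628  0.1403 0.09  ] [0.6289 0.0353 0.09  ]
hide t top corners [array([ 0.6977, -0.1901,  0.117 ]), array([ 0.7152, -0.2784,  0.117 ])]
hide front bottom t [array([ 0.6149, -0.206 ,  0.045 ]), array([ 0.6237, -0.308 ,  0.045 ])]
hide front bottom s [array([ 0.6119, -0.2052,  0.045 ]), array([ 0.6229, -0.3012,  0.045 ])]
rail [0.6398 0.3654] [0.6393 0.3611]
rail [0.2726 0.4308] [0.2727 0.4322]
0.3736690229179608 [0.4565 0.3989] -10.090202438850264
0.3740112487729018 [0.456  0.3973] -10.98960349267472
```

The crops confirm the choice. The lidded tub at scene (329,228) stands between the brackets at (258,240) and (380,244), with the bowl at (260,200) and the hideaway at (380,205). It is clearly larger than the two white boxes out front. Next I'll find the small boxes' heights, so I can clear them, and the shelf edge.

```bash
python3 - <<'E'
from h import *
s=grab("scene");t=grab("top")
crop(s,270,270,120,80,6,"s4.png");crop(t,280,260,120,60,6,"t4.png")
crop(s,235,210,60,50,10,"s5.png");crop(s,360,215,50,50,10,"s6.png")
E
```

```text
(no output)
```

View pics/s4.png

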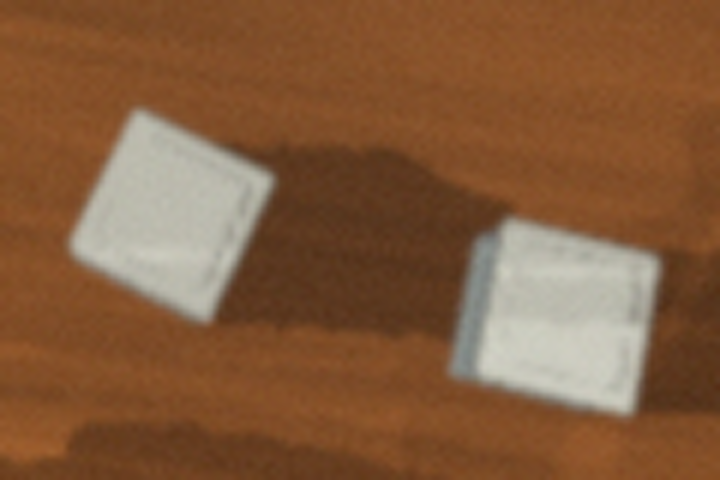

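View pics/t4.png

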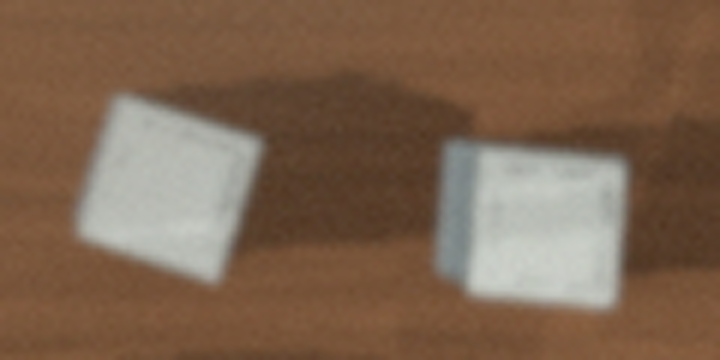

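View pics/s5.png

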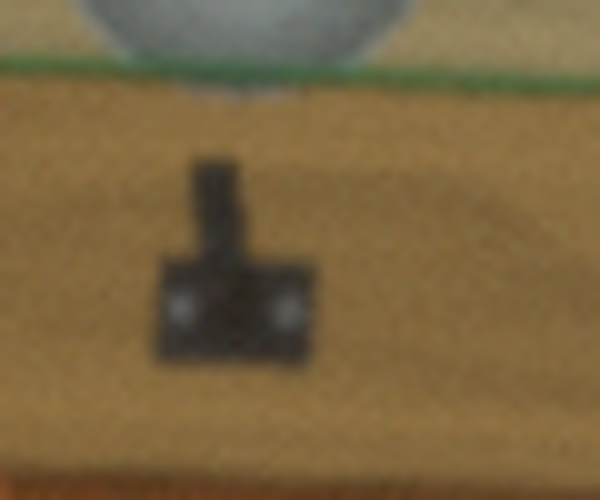

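View pics/s6.png

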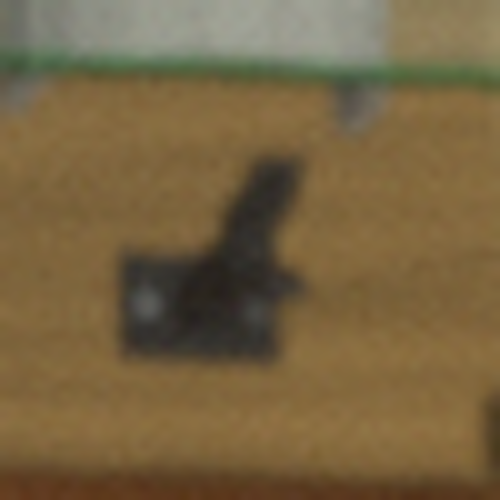

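Emit:
step_arm:
  motion: "0.02 -0.032 0.008 0 0 0.04 0.05; 0.02 -0.032 0.008 0 0 0.04 0.05; 0.02 -0.032 0.008 0 0 0.04 0.05; 0.02 -0.032 0.008 0 0 0.04 0.05; 0.02 -0.032 0.008 0 0 0.04 0.05; 0.02 -0.032 0.008 0 0 0.04 0.05; 0.02 -0.032 0.008 0 0 0.04 0.05; 0.02 -0.032 0.008 0 0 0.04 0.05; 0.01 -0.035 0 0 0 0.04 0.05; 0.01 -0.035 0 0 0 0.03 0.05"

```text
time_s: 1.23
ee_pos: [0.3354, 0.226, 0.3036]
orientation: [-0.187, 3.135, 0.0]
force: [1.8, -0.5, -1.3]
width: 0.587
```

The small boxes top out at about (298,306) and (363,322), clear of my path if I stay above them. The brackets' screw centres are near scene (258.5,240.8) and (380,245).

```bash
cat >> h.py <<'E'
psi=0.1145; XC=np.array([np.cos(psi),np.sin(psi),0]);YC=np.array([-np.sin(psi),np.cos(psi),0]);O=np.array([.5008,-.0960,0])
def cab(p): d=np.asarray(p)-O; return np.array([d@XC,d@YC,d[2]])
def wor(c): return O+c[0]*XC+c[1]*YC+np.array([0,0,c[2]])
E
python3 - <<'E'
from h import *
np.set_printoptions(precision=4,suppress=True)
s=grab("scene");t=grab("top")
for p in [(298.7,306),(364,322)]: pass
for a,b in [((270+172/6,270+215/6),(280+170/6,260+188/6)),((270+567/6,270+315/6),(280+547/6,260+227/6))]:
    print("box",tri([ray(s,*a),ray(t,*b)]))
print("base",[cab(onz(s,*p,.05)) for p in[(258.5,240.8),(380,245.5)]])
print("base front/back edge L",[cab(onz(s,*p,.05)) for p in[(258.5,236),(258.5,246.2)]])
print("Utop back",[cab(onz(s,*p,.143)) for p in[(256.5,225.8),(388,230.8)]])
print("Utop back lowred", cab(onz(s,389.5,243.5,.143)))
print("shelf edge",[cab(onz(s,*p,.331)) for p in[(235,216),(295,218.5),(360,220.5),(410,222.5)]])
print("bowl",cab(onz(t,205+191/3.8,120+282/3.8,.09)),"hide fr",cab(np.array([.6183,-.255,.045])))
print(sense()["joint_pos"])
g=t;crop(g,200,80,230,160,3,"t6.png");crop(s,200,130,230,160,3,"s7.png")
E
```

```text
box (array([ 0.3628, -0.0593,  0.0946]), [np.float64(0.0004304563929024391), np.float64(0.00043045639290247034)])
box (array([ 0.3466, -0.2285,  0.1012]), [np.float64(0.0004835637301728814), np.float64(0.00048356373017285177)])
base [array([0.0436, 0.1685, 0.05  ]), array([ 0.0427, -0.1707,  0.05  ])]
base front/back edge L [array([0.0574, 0.1693, 0.05  ]), array([0.0282, 0.1676, 0.05  ])]
Utop back [array([0.0614, 0.1687, 0.143 ]), array([ 0.0606, -0.1712,  0.143 ])]
Utop back lowred [ 0.0272 -0.1737  0.143 ]
shelf edge [array([0.0298, 0.1993, 0.331 ]), array([0.029, 0.072, 0.331]), array([ 0.0298, -0.0653,  0.331 ]), array([ 0.0293, -0.1708,  0.331 ])]
bowl [0.1478 0.1684 0.09  ] hide fr [ 0.0986 -0.1714  0.045 ]
[-0.5444  0.3701 -0.1805  1.9345  0.0894  0.845   0.9101]
```

View pics/t6.png

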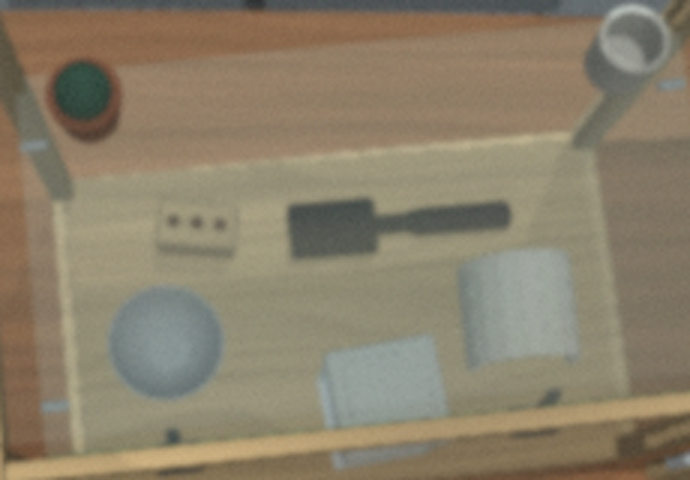

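```bash
cat > data.json <<'E'
[]
E
python3 - <<'E'
from h import *
import itertools
from scipy.spatial.transform import Rotation as Ro
S=sense()
D=[dict(q=[-1.3397164,.70706453,-.02760637,1.48499101,.02197204,.95088852,-.07550242],p=[.15484254,.55350174,.23885151],o=[-.427179044,-3.11228691,.00163741]),
 dict(q=list(S["joint_pos"]),p=list(S["ee_pos"]),o=list(S["orientation"]))]
json.dump(D,open("data.json","w"))
res=[]
for s in itertools.product([1,-1],repeat=7):
  for c1 in(0,np.pi/2,np.pi,-np.pi/2):
   for c7 in(0,np.pi/2,np.pi,-np.pi/2):
    e=0
    for d in D:
        q=np.array(s)*d["q"];
        R=Ro.from_euler("ZYZYZYZ",[q[0]+c1,q[1],q[2],q[3],q[4],q[5],q[6]+c7])
        e+=(R.inv()*Ro.from_rotvec(d["o"])).magnitude()
    res.append((e,s,c1,c7))
res.sort(key=lambda x:x[0]);
for x in res[:8]:print(x)
E
```

```text
Traceback (most recent call last):
  File "scipy/spatial/transform/_rotation.pyx", line 1413, in scipy.spatial.transform._rotation.Rotation.from_euler
ValueError: Expected axis specification to be a non-empty string of upto 3 characters, got ZYZYZYZ
```

```bash
cat >> h.py <<'E'
from scipy.spatial.transform import Rotation as Ro
def chain(q):
    return [Ro.from_euler("ZY"[i%2],q[i]) for i in range(7)]
E
python3 - <<'E'
from h import *
import itertools
D=json.load(open("data.json"))
S=sense()
if not D:
  D=[dict(q=[-1.3397164,.70706453,-.02760637,1.48499101,.02197204,.95088852,-.07550242],p=[.15484254,.55350174,.23885151],o=[-.427179044,-3.11228691,.00163741]),
   dict(q=list(S["joint_pos"]),p=list(S["ee_pos"]),o=list(S["orientation"]))]
  json.dump(D,open("data.json","w"))
res=[]
for s in itertools.product([1,-1],repeat=7):
  for c1 in(0,np.pi/2,np.pi,-np.pi/2):
   for c7 in(0,np.pi/2,np.pi,-np.pi/2):
    e=0
    for d in D:
        q=np.array(s)*d["q"];q[0]+=c1;q[6]+=c7
        C=chain(q);R=C[0]
        for k in C[1:]:R=R*k
        e+=(R.inv()*Ro.from_rotvec(d["o"])).magnitude()
    res.append((e,s,c1,c7))
res.sort(key=lambda x:x[0]);
for x in res[:8]:print(x)
E
```

```text
(1.0402295295570976e-08, (-1, 1, -1, 1, -1, 1, -1), 0, 1.5707963267948966)
(1.040229559883742e-08, (-1, -1, -1, -1, -1, -1, -1), 3.141592653589793, -1.5707963267948966)
(0.004226342849547115, (-1, -1, -1, -1, -1, -1, -1), 1.5707963267948966, 3.141592653589793)
(0.0042263428495471255, (-1, 1, -1, 1, -1, 1, -1), -1.5707963267948966, 0)
(0.004226345418974729, (-1, -1, -1, -1, -1, -1, -1), -1.5707963267948966, 0)
(0.004226345418974738, (-1, 1, -1, 1, -1, 1, -1), 1.5707963267948966, 3.141592653589793)
(0.005976953545645065, (-1, 1, -1, 1, -1, 1, -1), 3.141592653589793, -1.5707963267948966)
(0.005976953545645165, (-1, -1, -1, -1, -1, -1, -1), 0, 1.5707963267948966)
```

```bash
cat > log.py <<'E'
from h import *
D=json.load(open("data.json"));S=sense()
D.append(dict(q=list(S["joint_pos"]),p=list(S["ee_pos"]),o=list(S["orientation"])));json.dump(D,open("data.json","w"))
print(S["time_s"],S["joint_pos"].round(3),S["ee_pos"].round(4),S["orientation"].round(3))
E
```

Emit:
step_arm:
  motion: "0.01 -0.03 0 0.0 -0.1 0 0.05; 0.01 -0.03 0 0 -0.1 0 0.05; 0.01 -0.03 0 0 -0.1 0 0.05"

```text
time_s: 1.58
ee_pos: [0.365, 0.137, 0.3037]
orientation: [-0.167, 2.833, -0.023]
force: [3.3, -1.7, -0.2]
width: 0.581
```

```bash
python3 log.py
```

```text
1.5833 [-0.558  0.243 -0.009  2.23   0.39   0.437  0.786] [0.365  0.137  0.3037] [-0.167  2.833 -0.023]
```

Emit:
step_arm:
  motion: "0 -0.03 0.02 0.1 -0.05 0 0.05; 0 -0.03 0.02 0.1 -0.05 0 0.05; 0 -0.03 0.02 0.1 -0.05 0 0.05"

```text
time_s: 1.83
ee_pos: [0.3622, 0.1049, 0.3233]
orientation: [-0.143, 2.797, 0.152]
force: [1.0, 0.5, -0.6]
width: 0.58
```

```bash
python3 log.py
```

```text
1.8333 [-0.225  0.164 -0.177  2.274  0.117  0.355  1.176] [0.3622 0.1049 0.3233] [-0.143  2.797  0.152]
```

Emit:
step_arm:
  motion: "0.01 -0.02 0.03 -0.1 -0.05 0.1 0.05; 0.01 -0.02 0.03 -0.1 -0.05 0.1 0.05; 0.01 -0.02 0.03 -0.1 -0.05 0.1 0.05"

```text
time_s: 2.08
ee_pos: [0.3926, 0.0437, 0.4144]
orientation: [-0.546, 2.654, -0.153]
force: [1.2, 1.4, -0.6]
width: 0.584
```

```bash
python3 log.py
```

```text
2.0833 [-0.159  0.035 -0.155  2.068  0.267  0.639  1.481] [0.3926 0.0437 0.4144] [-0.546  2.654 -0.153]
```

```bash
cat >> h.py <<'E'
SG=np.array([-1,1,-1,1,-1,1,-1.]);C7=np.pi/2
def cumR(q):
    q=SG*np.asarray(q);q[6]+=C7
    R=[Ro.identity()]
    for k in chain(q):R.append(R[-1]*k)
    return R
E
python3 - <<'E'
from h import *
np.set_printoptions(precision=4,suppress=True)
D=json.load(open("data.json"))
def fit(cols):
    A=[];b=[]
    for d in D:
        R=cumR(d["q"]);A.append(np.column_stack([R[i].as_matrix()[:,j] for i,j in cols]));b.append(d["p"])
    A=np.vstack(A);b=np.hstack(b);x,_,rk,sv=np.linalg.lstsq(A,b,rcond=None)
    print(cols,x,"rms",np.sqrt(np.mean((A@x-b)**2)),rk,sv[-1])
fit([(0,2),(2,2),(4,2),(7,2)])
fit([(0,2),(2,2),(4,2),(7,2),(4,0)])
fit([(0,2),(2,2),(4,2),(7,2),(2,0),(4,0)])
fit([(0,2),(2,2),(4,2),(7,2),(2,0),(4,0),(6,0)])
fit([(0,2),(2,2),(4,2),(7,2),(2,0),(4,0),(6,0),(2,1),(4,1),(6,1)])
E
```

```text
[(0, 2), (2, 2), (4, 2), (7, 2)] [0.3115 0.5786 0.2438 0.3876] rms 0.01600460916589706 4 0.2992444126548165
[(0, 2), (2, 2), (4, 2), (7, 2), (4, 0)] [ 0.3089  0.5781  0.2425  0.387  -0.002 ] rms 0.01600327547129337 5 0.20287308672025664
[(0, 2), (2, 2), (4, 2), (7, 2), (2, 0), (4, 0)] [ 0.3084  0.5813  0.2431  0.3916 -0.0037 -0.0037] rms 0.015997126629337905 6 0.20242751586385388
[(0, 2), (2, 2), (4, 2), (7, 2), (2, 0), (4, 0), (6, 0)] [ 0.3037  0.555   0.3022  0.2855  0.0768 -0.0147  0.1023] rms 0.010037698975933776 7 0.17669324222152066
[(0, 2), (2, 2), (4, 2), (7, 2), (2, 0), (4, 0), (6, 0), (2, 1), (4, 1), (6, 1)] [ 0.313   0.5209  0.29    0.3011  0.      0.     -0.     -0.01   -0.0216
 -0.0004] rms 9.616603153642496e-10 10 0.07955856238906475
```

```bash
cat >> h.py <<'E'
LO=np.array([-2.71,-.32,-1.57,0,-1.46,0,-2.83]);HI=np.array([2.71,2.16,1.52,2.45,4.6,2.02,2.83])
COLS=[(0,2,.313),(2,2,.5209),(4,2,.29),(7,2,.3011),(2,1,-.01),(4,1,-.0216),(6,1,-.0004)]
def fk(q):
    R=cumR(q);p=sum(R[i].as_matrix()[:,j]*v for i,j,v in COLS);return p,R[7]
def pts(q): # shoulder elbow wrist
    R=cumR(q);e=lambda n:sum(R[i].as_matrix()[:,j]*v for i,j,v in COLS if i<=n)
    return e(0),e(2),e(4)
from scipy.optimize import least_squares
def ik(p,R,q0,w=0.0,m=0.03):
    def f(q):
        P,Q=fk(q);return np.r_[(P-p)*10,(R.inv()*Q).as_rotvec()*3,w*(q-q0)]
    s=least_squares(f,np.clip(q0,LO+m+1e-3,HI-m-1e-3),bounds=(LO+m,HI-m));P,Q=fk(s.x)
    return s.x,np.linalg.norm(P-p),(R.inv()*Q).magnitude()
def toolR(theta,yawdir):
    # z = sin*XC - cos*zhat ; y=YC*yawdir  (mode 'side')  or mode 'fwd': y=cos*XC+sin*zhat
    th=np.radians(theta);z=np.sin(th)*XC-np.cos(th)*np.array([0,0,1])
    y={'L':YC,'Rt':-YC,'F':np.cos(th)*XC+np.sin(th)*np.array([0,0,1]),'B':-(np.cos(th)*XC+np.sin(th)*np.array([0,0,1]))}[yawdir]
    return Ro.from_matrix(np.column_stack([np.cross(y,z),y,z]))
E
python3 - <<'E'
from h import *
np.set_printoptions(precision=2,suppress=True)
rng=np.random.default_rng(0)
for name,c,ths,modes in [("pushstart",(0.0,-.016,.085),(35,45,55),("L","Rt","F")),("pushend",(.09,-.0015,.085),(35,45,55),("L","Rt","F")),("rail",(.043,-.0015,.12),(30,40,50),("F","B"))]:
  for th in ths:
    for m in modes:
      sol=[]
      for k in range(25):
        q,e,a=ik(wor(c),toolR(th,m),rng.uniform(LO,HI))
        if e<1e-3 and a<.005: sol.append(q)
      u=[]
      for q in sol:
        if all(np.abs(q-x).max()>.5 for x in u):u.append(q)
      print(name,th,m,len(sol));
      for q in u[:4]:print("   ",q, "elbow",pts(q)[1])
E
```

```text
pushstart 35 L 11
    [ 0.66  1.03 -0.7   2.42  2.74  0.82 -0.66] elbow [ 0.35 -0.28  0.58]
pushstart 35 Rt 16
    [ 0.63  1.02 -0.65  2.42  2.79  0.81  2.42] elbow [ 0.35 -0.27  0.59]
pushstart 35 F 11
    [ 0.75  1.1  -0.92  2.42  2.53  0.9  -2.  ] elbow [ 0.33 -0.33  0.55]
pushstart 45 L 0
pushstart 45 Rt 0
pushstart 45 F 0
pushstart 55 L 0
pushstart 55 Rt 0
pushstart 55 F 0
pushend 35 L 14
    [ 0.04  0.96  0.25  2.17  3.7   0.67 -1.9 ] elbow [ 0.43 -0.03  0.61]
    [ 0.54  1.01 -0.66  2.15  2.58  0.61 -0.57] elbow [ 0.37 -0.23  0.59]
    [ 0.36  0.95 -0.32  2.16  3.03  0.53 -1.1 ] elbow [ 0.39 -0.16  0.62]
    [ 0.77  1.26 -1.25  2.15  2.15  1.    0.04] elbow [ 0.35 -0.35  0.47]
pushend 35 Rt 8
    [0.15 0.94 0.06 2.17 3.52 0.59 1.47] elbow [ 0.41 -0.07  0.62]
    [ 0.38  0.95 -0.36  2.16  2.98  0.53  2.1 ] elbow [ 0.39 -0.16  0.62]
    [ 0.62  1.07 -0.84  2.15  2.4   0.7   2.8 ] elbow [ 0.37 -0.27  0.56]
pushend 35 F 19
    [0.03 0.96 0.26 2.17 3.71 0.68 2.8 ] elbow [ 0.43 -0.02  0.61]
    [ 0.66  1.1  -0.92  2.15  2.34  0.75 -1.83] elbow [ 0.36 -0.29  0.55]
    [ 0.33  0.94 -0
[... 2294 characters left out ...]
0.08  0.83  0.21  2.23  3.78  0.52 -0.35] elbow [ 0.38 -0.04  0.66]
rail 40 F 16
    [ 0.66  1.01 -0.83  2.36  2.64  0.84 -2.16] elbow [ 0.34 -0.28  0.59]
    [-0.23  1.21  1.07  2.39  4.06  1.45  2.42] elbow [0.48 0.1  0.5 ]
    [-0.03  0.98  0.52  2.39  3.81  1.05  2.77] elbow [0.43 0.   0.6 ]
    [ 0.42  0.91 -0.35  2.37  3.12  0.76 -2.71] elbow [ 0.37 -0.18  0.63]
rail 40 B 12
    [ 0.63  0.99 -0.77  2.37  2.7   0.82  0.91] elbow [ 0.34 -0.27  0.6 ]
    [ 0.12  0.92  0.2   2.38  3.6   0.9  -0.12] elbow [ 0.41 -0.06  0.63]
    [ 0.83  1.22 -1.3   2.36  2.28  1.11  1.44] elbow [ 0.32 -0.37  0.49]
    [-0.26  1.27  1.17  2.39  4.09  1.55 -0.79] elbow [0.48 0.12 0.47]
rail 50 F 0
rail 50 B 0
```

```bash
cat >> h.py <<'E'
def jac(q):
    P,Q=fk(q);J=np.zeros((6,7))
    for i in range(7):
        d=np.array(q,float);d[i]+=1e-6;p2,Q2=fk(d);J[:3,i]=(p2-P)/1e-6;J[3:,i]=(Q2*Q.inv()).as_rotvec()/1e-6
    return J
def simrow(q,p,R,W=np.ones(7),n=20):
    for _ in range(n):
        P,Q=fk(q);e=np.r_[p-P,(R*Q.inv()).as_rotvec()]
        J=jac(q);Wi=np.diag(W);dq=Wi@J.T@np.linalg.solve(J@Wi@J.T+1e-6*np.eye(6),e)
        q=np.clip(q+dq*min(1,.05/max(1e-9,abs(dq).max())),LO,HI)
        if np.linalg.norm(e)<1e-5:break
    return q
E
python3 - <<'E'
from h import *
np.set_printoptions(precision=3,suppress=True)
D=json.load(open("data.json"))
for i in range(len(D)-1):
    a,b=D[i],D[i+1];pa,pb=np.array(a["p"]),np.array(b["p"]);Ra,Rb=Ro.from_rotvec(a["o"]),Ro.from_rotvec(b["o"])
    q=np.array(a["q"]);d=(Rb*Ra.inv()).as_rotvec()
    for k in range(1,11): q=simrow(q,pa+(pb-pa)*k/10,Ro.from_rotvec(d*k/10)*Ra)
    print("from",np.array(a["q"]));print(" act",np.array(b["q"]));print(" sim",q)
E
```

```text
from [-1.34   0.707 -0.028  1.485  0.022  0.951 -0.076]
 act [-0.544  0.37  -0.18   1.934  0.089  0.845  0.91 ]
 sim [-0.544  0.37  -0.182  1.934  0.09   0.845  0.909]
from [-0.544  0.37  -0.18   1.934  0.089  0.845  0.91 ]
 act [-0.558  0.243 -0.009  2.23   0.39   0.437  0.786]
 sim [-0.558  0.243 -0.009  2.23   0.39   0.438  0.786]
from [-0.558  0.243 -0.009  2.23   0.39   0.437  0.786]
 act [-0.225  0.164 -0.177  2.274  0.117  0.355  1.176]
 sim [-0.22   0.164 -0.183  2.274  0.121  0.355  1.172]
from [-0.225  0.164 -0.177  2.274  0.117  0.355  1.176]
 act [-0.159  0.035 -0.155  2.068  0.267  0.639  1.481]
 sim [-0.161  0.035 -0.153  2.068  0.267  0.639  1.481]
```

```bash
cat >> h.py <<'E'
def clear(q,L=None):
    # samples along elbow->wrist->tcp: report elbow, wrist in cabinet frame
    s,e,w=pts(q);return cab(e).round(3),cab(w).round(3)
def rows_from(poses,p,R,q,grip,show=True):
    """poses: list of (p,Rot) targets. Round deltas, simulate. p,R commanded now"""
    out=[];P,Rr=np.array(p),R
    for (tp,tR) in poses:
        d=np.round(tp-P,3);w=np.round((tR*Rr.inv()).as_rotvec(),2)
        P=P+d;Rr=Ro.from_rotvec(w)*Rr
        qn=simrow(q,P,Rr);lim=.7/12*np.array([1.89,1.89,2.57,2.57,3.01,3.01,3.01])
        f=np.max(abs(qn-q)/lim);bad=(np.linalg.norm(d)>.0417)or(np.linalg.norm(w)>.125)or f>1
        e=np.linalg.norm(fk(qn)[0]-P)
        q=qn;out.append(" ".join("%g"%x for x in list(d)+list(w)+[grip])+("   #!! f%.2f t%.3f r%.3f e%.4f"%(f,np.linalg.norm(d),np.linalg.norm(w),e) if bad or e>1e-3 else ""))
    if show:
        for i in range(0,len(out),10): print(";\n".join(out[i:i+10]),"\n--")
    return P,Rr,q
def now():
    S=sense();return S["ee_pos"],Ro.from_rotvec(S["orientation"]),S["joint_pos"]
E
python3 - <<'E'
from h import *
np.set_printoptions(precision=3,suppress=True)
p,R,q=now()
best=None
rng=np.random.default_rng(1)
for th in(28,32):
 for x in(-.03,-.01):
  for z in (.10,.14):
   B=[]
   for k in range(15):
    g,e,a=ik(wor((x,-.016,z)),toolR(th,"L"),np.clip(np.array([.36,.9,-.3,2.3,3.0,.5,-1.1])+rng.normal(0,.4,7),LO+.04,HI-.04),w=.0)
    if e<1e-3 and a<.004:B.append((np.abs(g-q).max(),g))
   B.sort(key=lambda t:t[0])
   if B: print(th,x,z,len(B),B[0][1],clear(B[0][1]))
   else: print(th,x,z,"none")
E
```

```text
28 -0.03 0.1 15 [ 0.646  0.922 -0.673  2.403  2.58   0.63  -0.584] (array([-0.193, -0.141,  0.628]), array([-0.172, -0.016,  0.366]))
28 -0.03 0.14 15 [ 0.761  0.868 -0.894  2.372  2.237  0.611 -0.276] (array([-0.24 , -0.159,  0.65 ]), array([-0.172, -0.016,  0.406]))
28 -0.01 0.1 15 [ 0.629  0.92  -0.67   2.341  2.526  0.582 -0.535] (array([-0.188, -0.135,  0.628]), array([-0.152, -0.016,  0.366]))
28 -0.01 0.14 15 [ 0.629  0.807 -0.652  2.314  2.448  0.453 -0.49 ] (array([-0.216, -0.109,  0.673]), array([-0.152, -0.016,  0.406]))
32 -0.03 0.1 none
32 -0.03 0.14 none
32 -0.01 0.1 15 [ 0.743  1.019 -0.893  2.399  2.45   0.789 -0.41 ] (array([-0.204, -0.189,  0.586]), array([-0.17 , -0.016,  0.355]))
32 -0.01 0.14 15 [ 0.697  0.86  -0.764  2.377  2.515  0.602 -0.526] (array([-0.222, -0.141,  0.653]), array([-0.17 , -0.016,  0.395]))
```

```bash
python3 - <<'E'
from h import *
np.set_printoptions(precision=3,suppress=True)
p,R,q=now()
g,e,a=ik(wor((-.02,-.016,.14)),toolR(28,"L"),np.array([.63,.8,-.65,2.33,2.45,.46,-.49]))
print(g,e,a)
N=20
poses=[fk(q+(g-q)*k/N) for k in range(1,N+1)]
for k in (4,8,12,16,20): 
    x=q+(g-q)*k/N; print(cab(fk(x)[0]),clear(x))
P,Rr,qe=rows_from(poses,p,R,q,.05)
print("end sim",qe,cab(P))
E
```

```text
[ 0.647  0.808 -0.67   2.345  2.464  0.478 -0.503] 9.612996646444808e-12 2.6165232552893217e-11
[-0.067  0.064  0.361] (array([-0.39 ,  0.131,  0.825]), array([-0.176,  0.149,  0.629]))
[-0.044 -0.001  0.311] (array([-0.32 ,  0.095,  0.803]), array([-0.148,  0.112,  0.57 ]))
[-0.024 -0.036  0.253] (array([-0.265,  0.038,  0.77 ]), array([-0.137,  0.069,  0.511]))
[-0.015 -0.04   0.191] (array([-0.231, -0.034,  0.727]), array([-0.142,  0.025,  0.456]))
[-0.02  -0.016  0.14 ] (array([-0.221, -0.114,  0.673]), array([-0.162, -0.016,  0.406]))
0.009 -0.023 -0.014 -0.05 0.01 -0.04 0.05;
0.009 -0.021 -0.014 -0.05 0.01 -0.04 0.05;
0.008 -0.021 -0.013 -0.04 0 -0.04 0.05;
0.008 -0.019 -0.012 -0.04 0 -0.02 0.05;
0.008 -0.018 -0.012 -0.03 -0 -0.03 0.05;
0.008 -0.016 -0.013 -0.02 -0 -0.02 0.05;
0.008 -0.015 -0.012 -0.01 -0.01 -0.01 0.05;
0.007 -0.012 -0.014 -0.01 -0.01 -0.01 0.05;
0.007 -0.011 -0.013 -0.01 -0 -0.01 0.05;
0.006 -0.01 -0.015 0.01 -0.01 -0 0.05 
--
0.006 -0.007 -0.014 0.01 -0.01 -0 0.05   #!! f1.35 t0.017 r0.014 e0.0000;
0.004 -0.005 -0.016 0.02 -0.01 -0 0.05   #!! f2.34 t0.017 r0.022 e0.0000;
0.004 -0.004 -0.015 0.03 -0.01 -0 0.05   #!! f1.28 t0.016 r0.032 e0.0000;
0.003 -0.002 -0.016 0.04 -0.01 -0 0.05   #!! f1.12 t0.016 r0.041 e0.0000;
0.002 0.001 -0.015 0.04 -0.01 -0 0.05;
0.001 0.001 -0.015 0.05 -0.01 -0 0.05;
-0.001 0.004 -0.015 0.06 -0 -0 0.05;
-0.001 0.005 -0.013 0.06 -0.01 -0 0.05;
-0.002 0.007 -0.013 0.06 -0.01 -0 0.05;
-0.004 0.008 -0.01 0.07 -0 -0.01 0.05 
--
end sim [ 0.626  0.798 -0.637  2.344  2.493  0.465 -0.54 ] [-0.02  -0.016  0.14 ]
```

Emit:
step_arm:
  motion: "0.009 -0.023 -0.014 -0.05 0.01 -0.04 0.05; 0.009 -0.021 -0.014 -0.05 0.01 -0.04 0.05; 0.008 -0.021 -0.013 -0.04 0 -0.04 0.05; 0.008 -0.019 -0.012 -0.04 0 -0.02 0.05; 0.008 -0.018 -0.012 -0.03 0 -0.03 0.05; 0.008 -0.016 -0.013 -0.02 0 -0.02 0.05; 0.008 -0.015 -0.012 -0.01 -0.01 -0.01 0.05; 0.007 -0.012 -0.014 -0.01 -0.01 -0.01 0.05; 0.007 -0.011 -0.013 -0.01 0 -0.01 0.05; 0.006 -0.01 -0.015 0.01 -0.01 0 0.05"

```text
time_s: 2.92
ee_pos: [0.471, -0.1208, 0.2801]
orientation: [-0.314, 2.701, -0.546]
force: [2.3, -1.0, 1.3]
width: 0.582
```

```bash
python3 - <<'E'
from h import *
np.set_printoptions(precision=3,suppress=True)
p,R,q=now();print(q,cab(p))
g,e,a=ik(wor((-.02,-.016,.14)),toolR(28,"L"),np.array([.63,.8,-.65,2.33,2.45,.46,-.49]))
ks=list(np.linspace(0,.4,9)[1:])+list(np.linspace(.4,1,8)[1:])
poses=[fk(q+(g-q)*k) for k in ks]
P,Rr,qe=rows_from(poses,p,R,q,.05)
print("end sim",qe,cab(P))
E
```

```text
[-0.233  0.43   0.315  2.219  1.193  0.211  0.687] [-0.032 -0.021  0.28 ]
-0.003 -0.004 -0.012 -0 0.02 -0 0.05;
-0.003 -0.004 -0.011 -0 0.02 -0 0.05;
-0.002 -0.004 -0.011 0 0.02 -0.01 0.05;
-0.002 -0.003 -0.011 0.01 0.01 0 0.05;
-0.002 -0.003 -0.01 0 0.02 0 0.05   #!! f0.44 t0.011 r0.020 e0.0056;
-0.001 -0.002 -0.01 0.01 0.01 0 0.05   #!! f0.93 t0.010 r0.014 e0.0411;
-0.002 -0.002 -0.01 0.02 0 0 0.05   #!! f0.96 t0.010 r0.020 e0.0815;
-0 -0.001 -0.009 0.01 0.01 0 0.05   #!! f0.18 t0.009 r0.014 e0.0904;
-0 -0.001 -0.015 0.03 -0.01 0 0.05   #!! f0.94 t0.015 r0.032 e0.1355;
0.001 0.001 -0.014 0.04 -0 0 0.05   #!! f0.14 t0.014 r0.040 e0.1538 
--
0.002 0.003 -0.011 0.05 -0.02 -0 0.05   #!! f0.30 t0.012 r0.054 e0.1802;
0.004 0.005 -0.01 0.06 -0.03 -0 0.05   #!! f0.26 t0.012 r0.067 e0.2070;
0.005 0.006 -0.006 0.06 -0.04 -0.01 0.05   #!! f0.23 t0.010 r0.073 e0.2306;
0.007 0.007 -0.002 0.07 -0.04 -0.01 0.05   #!! f0.25 t0.010 r0.081 e0.2454;
0.008 0.009 0.002 0.08 -0.05 -0.02 0.05   #!! f0.34 t0.012 r0.096 e0.2591 
--
end sim [-0.433  0.727  1.116  2.349  1.417  0.     0.508] [-0.02  -0.016  0.14 ]
```

```bash
cat > plan1.py <<'E'
from h import *
np.set_printoptions(precision=3,suppress=True)
import io,contextlib
p,R,q=now()
def run(goal_p,goal_R,seeds,N,grip,bumps=(0,.1,.2,.3),mods=None):
    B=[]
    for s in seeds:
        g,e,a=ik(goal_p,goal_R,s,w=.001)
        if e>2e-3 or a>.01: continue
        for b in bumps:
            def at(k):
                x=q+(g-q)*k; x=x.copy(); x[5]+=b*np.sin(np.pi*k); return np.clip(x,LO+.01,HI-.01)
            poses=[fk(at(k/N)) for k in range(1,N+1)]
            f=io.StringIO()
            with contextlib.redirect_stdout(f): P,Rr,qe=rows_from(poses,p,R,q,grip)
            t=f.getvalue();err=np.linalg.norm(fk(qe)[0]-goal_p)+(goal_R.inv()*fk(qe)[1]).magnitude()
            B.append((t.count("!!")+100*err,b,g,qe,t,[cab(x[0]) for x in poses]))
    B.sort(key=lambda z:z[0]);return B
E
python3 - <<'E'
from plan1 import *
rng=np.random.default_rng(3)
seeds=[q*(1-.0)+np.array([rng.uniform(-.2,.6),.4,rng.uniform(-.9,.5),.1,rng.uniform(.8,2.4),.3,rng.uniform(-2,-.5)]) for _ in range(12)]
seeds=[np.clip(s,LO+.05,HI-.05) for s in seeds]
B=run(wor((-.02,-.016,.14)),toolR(28,"L"),seeds,20,.05)
for b in B[:4]: print(b[0],b[1],b[2],b[3])
print(B[0][4]);print(np.array(B[0][5])[::3])
E
```

```text
0.34104732339851684 0.2 [ 0.567  0.778 -0.518  2.347  2.694  0.425 -0.734] [ 0.601  0.79  -0.584  2.348  2.593  0.45  -0.634]
0.373064415446862 0.2 [ 0.535  0.769 -0.458  2.348  2.795  0.411 -0.836] [ 0.597  0.789 -0.576  2.348  2.609  0.446 -0.647]
0.45962238864380306 0.3 [ 0.401  0.746 -0.216  2.352  3.226  0.402 -1.267] [ 0.551  0.774 -0.493  2.35   2.736  0.426 -0.781]
0.48184213479972626 0.1 [ 0.58   0.782 -0.542  2.347  2.654  0.431 -0.694] [ 0.625  0.798 -0.626  2.342  2.523  0.454 -0.565]
-0.006 -0.013 -0.008 -0.03 0.03 -0.02 0.05;
-0.005 -0.014 -0.008 -0.03 0.02 -0.02 0.05;
-0.003 -0.012 -0.006 -0.02 0.01 -0.01 0.05;
-0.002 -0.012 -0.006 -0.03 0.01 -0.01 0.05;
0 -0.01 -0.005 -0.01 -0 -0.01 0.05;
0.002 -0.008 -0.006 -0.02 -0.01 -0 0.05;
0.002 -0.007 -0.006 -0 -0.01 -0 0.05;
0.004 -0.005 -0.007 0 -0.01 -0 0.05;
0.004 -0.003 -0.007 0.01 -0.01 0 0.05;
0.004 0 -0.007 0.02 -0.02 0.01 0.05 
--
0.005 0.002 -0.009 0.03 -0.02 0 0.05;
0.004 0.004 -0.009 0.03 -0.02 0.01 0.05;
0.004 0.006 -0.009 0.05 -0.01 0.01 0.05;
0.003 0.007 -0.009 0.05 -0.02 0.01 0.05;
0.002 0.01 -0.008 0.05 -0.01 0 0.05;
0.001 0.011 -0.008 0.06 -0.01 0.01 0.05;
-0 0.012 -0.008 0.07 -0.01 0.01 0.05;
-0.002 0.012 -0.006 0.06 -0 0.01 0.05;
-0.002 0.013 -0.005 0.07 -0.01 0 0.05;
-0.003 0.014 -0.003 0.07 0 0.01 0.05 
--

[[-0.04  -0.034  0.272]
 [-0.054 -0.07   0.252]
 [-0.053 -0.096  0.235]
 [-0.042 -0.105  0.214]
 [-0.028 -0.095  0.188]
 [-0.019 -0.067  0.162]
 [-0.018 -0.029  0.143]]
```

Emit:
step_arm:
  motion: "-0.006 -0.013 -0.008 -0.03 0.03 -0.02 0.05; -0.005 -0.014 -0.008 -0.03 0.02 -0.02 0.05; -0.003 -0.012 -0.006 -0.02 0.01 -0.01 0.05; -0.002 -0.012 -0.006 -0.03 0.01 -0.01 0.05; 0 -0.01 -0.005 -0.01 0 -0.01 0.05; 0.002 -0.008 -0.006 -0.02 -0.01 0 0.05; 0.002 -0.007 -0.006 0 -0.01 0 0.05; 0.004 -0.005 -0.007 0 -0.01 0 0.05; 0.004 -0.003 -0.007 0.01 -0.01 0 0.05; 0.004 0 -0.007 0.02 -0.02 0.01 0.05"

```text
time_s: 3.75
ee_pos: [0.4716, -0.2055, 0.2151]
orientation: [-0.257, 2.702, -0.716]
force: [-0.0, -0.5, -0.4]
width: 0.585
```

Emit:
step_arm:
  motion: "0.005 0.002 -0.009 0.03 -0.02 0 0.05; 0.004 0.004 -0.009 0.03 -0.02 0.01 0.05; 0.004 0.006 -0.009 0.05 -0.01 0.01 0.05; 0.003 0.007 -0.009 0.05 -0.02 0.01 0.05; 0.002 0.01 -0.008 0.05 -0.01 0 0.05; 0.001 0.011 -0.008 0.06 -0.01 0.01 0.05; 0 0.012 -0.008 0.07 -0.01 0.01 0.05; -0.002 0.012 -0.006 0.06 0 0.01 0.05; -0.002 0.013 -0.005 0.07 -0.01 0 0.05; -0.003 0.014 -0.003 0.07 0 0.01 0.05"

```text
time_s: 4.58
ee_pos: [0.4836, -0.1142, 0.1413]
orientation: [-0.149, 2.643, 0.035]
force: [-0.3, 0.5, 0.2]
width: 0.586
```

```bash
python3 - <<'E'
from h import *
np.set_printoptions(precision=3,suppress=True)
p,R,q=now();print(q,cab(p),"oris err",(toolR(28,"L").inv()*R).as_rotvec(),clear(q))
s=grab("scene");crop(s,150,120,280,200,2.8,"s8.png")
E
```

```text
[ 0.6    0.788 -0.581  2.35   2.604  0.452 -0.646] [-0.019 -0.016  0.141] oris err [ 0.003 -0.007  0.001] (array([-0.214, -0.097,  0.68 ]), array([-0.163, -0.015,  0.406]))
```

View pics/s8.png

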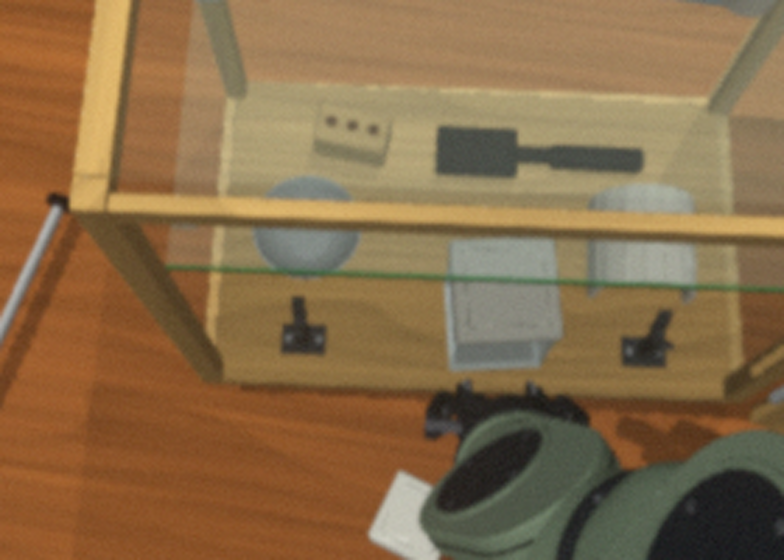

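Scene crop: the fingertips at (465,383) and (532,385) are just in front of the tub's front foot at (497,365), centred on it. Next I'll descend and push.

```bash
python3 - <<'E'
from h import *
np.set_printoptions(precision=3,suppress=True)
p,R,q=now()
poses=[]
for k in range(1,7): poses.append((wor((-.02+.006*k/6,-.016,.141-.056*k/6)),toolR(28+2*k/6,"L")))
for k in range(1,14): poses.append((wor((-.014+.091*k/13,-.016+.0145*max(0,(k-4))/9,.085)),toolR(30+9*k/13,"L")))
P,Rr,qe=rows_from(poses,p,R,q,.05)
print("end sim",qe,cab(P),clear(qe))
E
```

```text
0.001 -0.001 -0.009 -0 -0 0 0.05;
0.001 0.001 -0.009 -0 -0.01 0 0.05;
0.001 -0 -0.01 -0 -0 0 0.05;
0.001 -0 -0.009 -0 -0.01 0 0.05;
0.001 -0 -0.009 -0 -0 0 0.05;
0.001 0 -0.01 -0 -0.01 0 0.05;
0.007 0.001 0 0 -0.01 0 0.05;
0.007 0.001 0 0 -0.01 0 0.05;
0.007 0 0 0 -0.02 0 0.05;
0.007 0.001 0 0 -0.01 0 0.05 
--
0.007 0.003 0 0.01 -0.01 0 0.05;
0.006 0.002 0 -0 -0.01 0 0.05;
0.007 0.002 0 -0 -0.01 0 0.05;
0.007 0.003 0 0 -0.02 0 0.05;
0.007 0.002 0 0 -0.01 0 0.05;
0.007 0.003 0 0 -0.01 0 0.05;
0.006 0.002 0 0 -0.01 0 0.05;
0.007 0.002 0 0.01 -0.01 0 0.05;
0.007 0.003 0 -0 -0.02 0 0.05 
--
end sim [ 0.567  1.05  -0.681  2.253  2.746  0.765 -0.692] [ 0.077 -0.001  0.085] (array([-0.142, -0.14 ,  0.572]), array([-0.114, -0.002,  0.318]))
```

Emit:
step_arm:
  motion: "0.001 -0.001 -0.009 0 0 0 0.05; 0.001 0.001 -0.009 0 -0.01 0 0.05; 0.001 0 -0.01 0 0 0 0.05; 0.001 0 -0.009 0 -0.01 0 0.05; 0.001 0 -0.009 0 0 0 0.05; 0.001 0 -0.01 0 -0.01 0 0.05; 0.007 0.001 0 0 -0.01 0 0.05; 0.007 0.001 0 0 -0.01 0 0.05; 0.007 0 0 0 -0.02 0 0.05; 0.007 0.001 0 0 -0.01 0 0.05"

```text
time_s: 5.47
ee_pos: [0.5173, -0.1112, 0.0852]
orientation: [-0.15, 2.565, 0.027]
force: [-3.3, 0.1, 2.9]
width: 0.583
```

Emit:
step_arm:
  motion: "0.007 0.003 0 0.01 -0.01 0 0.05; 0.006 0.002 0 0 -0.01 0 0.05; 0.007 0.002 0 0 -0.01 0 0.05; 0.007 0.003 0 0 -0.02 0 0.05; 0.007 0.002 0 0 -0.01 0 0.05; 0.007 0.003 0 0 -0.01 0 0.05"

```text
time_s: 5.97
ee_pos: [0.558, -0.0959, 0.0845]
orientation: [-0.145, 2.496, 0.036]
force: [-1.2, -1.6, 0.2]
width: 0.588
```

```bash
cat > look.py <<'E'
import sys
from h import *
n=sys.argv[1]
s=grab("scene");crop(s,215,140,200,130,4,"s"+n+".png");t=grab("top");crop(t,205,120,210,140,3.8,"t"+n+".png")
p,R,q=now();print(sense()["time_s"],q.round(3),cab(p).round(4),sense()["force"].round(1))
E
python3 look.py 9
```

```text
6.0667 [ 0.566  1.024 -0.657  2.281  2.725  0.739 -0.686] [ 0.0573 -0.006   0.0847] [-0.4  0.5 -0.5]
```

View pics/s9.png

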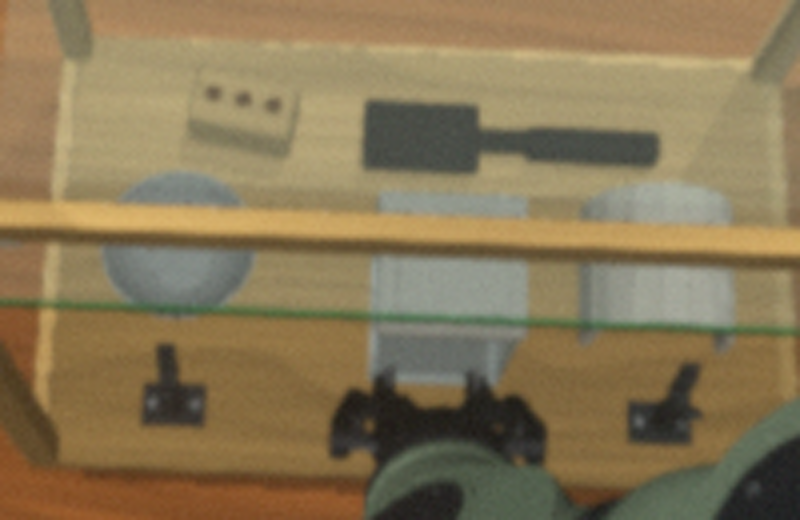

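View pics/t9.png

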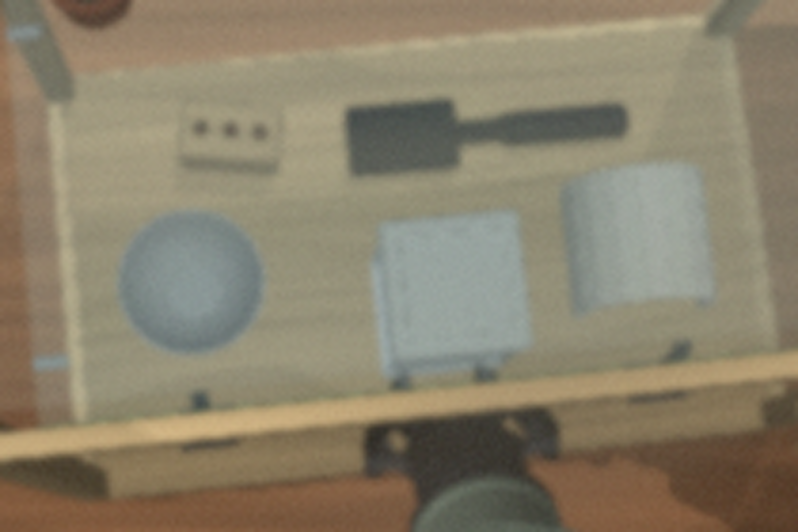

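The tub has slid back upright. In the top crop its lid corners are about (380,222), (517,211), (529,345) and (388,362).

```bash
cat > lid.py <<'E'
from h import *
def lidinfo(P,g,f):
    W=np.array([cab(onz(g,*f(*p),.188)) for p in P])
    print(W[:,:2].round(4).tolist(),"c",W.mean(0)[:2].round(4),"yaw",[round(float(np.arctan2(-(W[i]-W[j])[0],(W[i]-W[j])[1])),3) for i,j in((0,1),(3,2))],[round(float(np.arctan2((W[i]-W[j])[1],(W[i]-W[j])[0])),3) for i,j in((0,3),(1,2))])
S1=lambda u,v:(215+u/4,140+v/4);T1=lambda u,v:(205+u/3.8,120+v/3.8)
E
python3 - <<'E'
from lid import *
s=grab("scene");t=grab("top")
lidinfo([(380,222),(517,211),(529,345),(388,362)],t,T1)
lidinfo([(378,193),(525,196),(527,328),(373,323)],s,S1)
crop(t,295,170,60,60,10,"t10.png")
E
```

```text
[[0.1579, 0.0339], [0.1559, -0.0591], [0.0645, -0.0557], [0.063, 0.0394]] c [ 0.1103 -0.0104] yaw [-0.022, 0.015] [-0.058, -0.037]
[[0.1531, 0.0358], [0.1546, -0.0578], [0.0672, -0.0583], [0.0669, 0.0372]] c [ 0.1104 -0.0108] yaw [0.016, 0.003] [-0.017, 0.005]
```

View pics/t10.png

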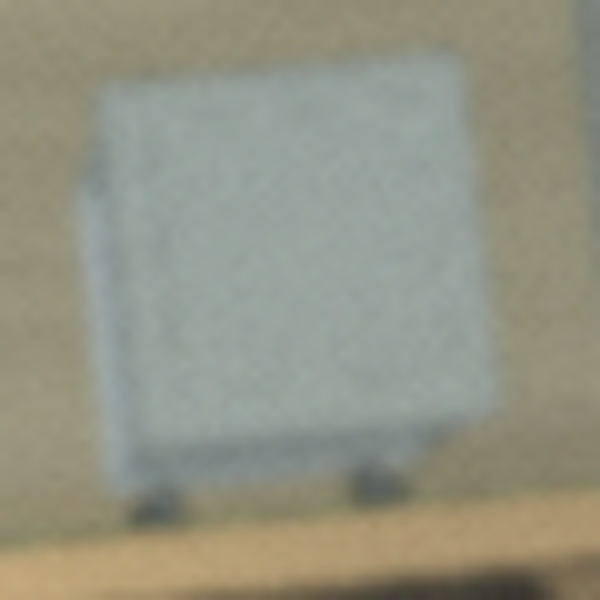

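```bash
python3 - <<'E'
from h import *
p,R,q=now();c=cab(p)
poses=[(wor((c[0]+(.0945-c[0])*k/6,c[1]+.014*k/6,.085)),toolR(37+4*k/6,"L")) for k in range(1,7)]
P,Rr,qe=rows_from(poses,p,R,q,.05)
print("end sim",qe,cab(P),clear(qe))
E
```

```text
0.006 0.003 0 0.01 -0.02 0 0.05;
0.006 0.003 0 0 -0.01 0 0.05;
0.006 0.003 0 0 -0.01 0 0.05;
0.006 0.003 0 0 -0.01 0 0.05;
0.006 0.003 0 0.01 -0.01 0 0.05;
0.006 0.003 0 -0 -0.01 0 0.05 
--
end sim [ 0.5425036   1.06525501 -0.68741027  2.22977166  2.7519603   0.78711309
 -0.7012225 ] [0.09420964 0.00748893 0.08465425] (array([-0.132, -0.134,  0.565]), array([-0.103,  0.007,  0.312]))
```

Emit:
step_arm:
  motion: "0.006 0.003 0 0.01 -0.02 0 0.05; 0.006 0.003 0 0 -0.01 0 0.05; 0.006 0.003 0 0 -0.01 0 0.05; 0.006 0.003 0 0 -0.01 0 0.05; 0.006 0.003 0 0.01 -0.01 0 0.05; 0.006 0.003 0 0 -0.01 0 0.05; 0 0 0 0 0 0 0.05"

```text
time_s: 6.75
ee_pos: [0.5944, -0.0772, 0.0846]
orientation: [-0.136, 2.424, 0.056]
force: [-0.3, 0.2, 0.1]
width: 0.582
```

```bash
python3 look.py 11;python3 - <<'E'
from h import *
t=grab("top");crop(t,225,155,180,80,4.4,"t12.png");crop(t,300,160,50,50,12,"t13.png")
E
```

```text
6.85 [ 0.542  1.066 -0.688  2.23   2.752  0.788 -0.701] [0.0942 0.0076 0.0846] [0.5 0.3 0.3]
```

View pics/t13.png

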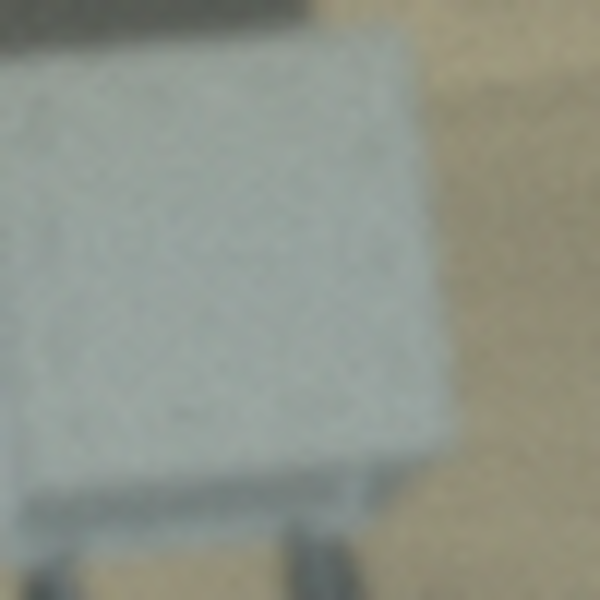

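View pics/s11.png

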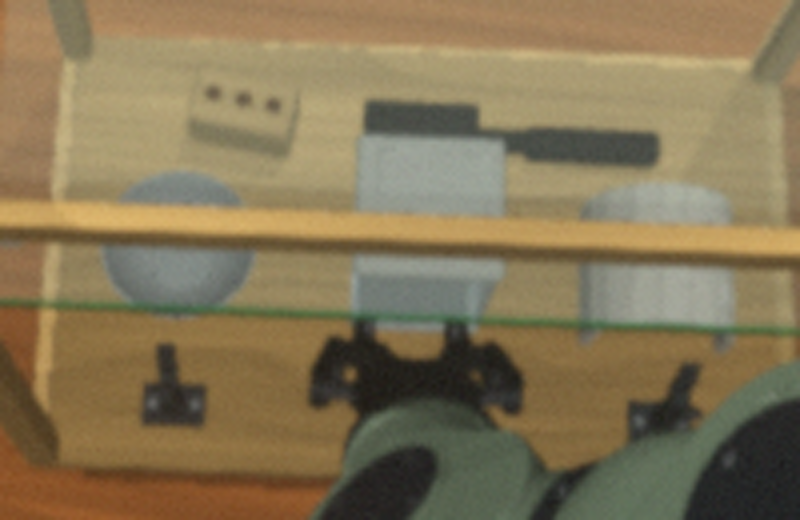

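View pics/t12.png

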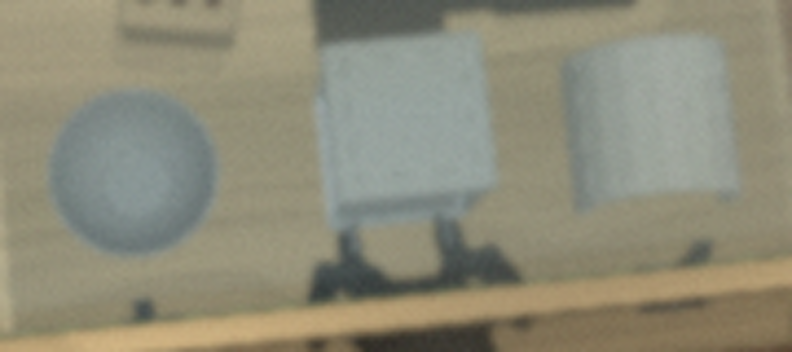

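In this crop, t12, the lid corners are at (322,48), (480,33), (495,187) and (332,200). In the scene crop they are at (359,136), (505,140), (503,276) and (355,262).

```bash
python3 - <<'E'
from lid import *
s=grab("scene");t=grab("top")
T2=lambda u,v:(225+u/4.4,155+v/4.4)
lidinfo([(322,48),(480,33),(495,187),(332,200)],t,T2)
lidinfo([(359,136),(505,140),(503,274),(355,262)],s,S1)
print("brush front",[cab(onz(t,*T1(*p),.06)) for p in[(352,174),(458,164)]])
E
```

```text
[[0.1924, 0.0476], [0.1917, -0.0455], [0.1001, -0.0429], [0.1025, 0.0519]] c [0.1467 0.0028] yaw [-0.007, -0.024] [-0.048, -0.029]
[[0.1919, 0.0487], [0.1927, -0.0453], [0.1018, -0.0436], [0.1063, 0.0493]] c [0.1482 0.0023] yaw [0.008, -0.048] [-0.007, -0.019]
brush front [array([0.2230296 , 0.03974038, 0.06      ]), array([ 0.22240864, -0.04144647,  0.06      ])]
```

```bash
python3 - <<'E'
from h import *
for n,(x0,y0,w,h) in(("scene",(105,180,80,145)),("top",(120,180,60,150))):
    g=grab(n);f=g["frame"][y0:y0+h,x0:x0+w];hsv=cv2.cvtColor(f,cv2.COLOR_RGB2HSV)
    m=((hsv[...,1]<70)&(hsv[...,2]>95)).astype(np.uint8)
    k,l,st,c=cv2.connectedComponentsWithStats(m);i=1+np.argmax(st[1:,4]);v,u=np.nonzero(l==i)
    P=np.array([onz(g,a+x0,b+y0,.017)[:2] for a,b in zip(u,v)])
    c=P.mean(0);d=np.linalg.svd(P-c)[2][0];tt=(P-c)@d
    print(n,len(u),c,np.degrees(np.arctan2(d[1],d[0])),tt.min(),tt.max(),"mid",c+d*(tt.min()+tt.max())/2)
p,R,q=now();c=cab(p)
poses=[(wor((c[0]+(-.025-c[0])*k/8,c[1],.085+.02*k/8)),toolR(41-13*k/8,"L")) for k in range(1,9)]+[(wor((-.025,c[1],.105+.04*k/3)),toolR(28,"L")) for k in range(1,3)]
P,Rr,qe=rows_from(poses,p,R,q,.05)
print("end sim",qe,cab(P),clear(qe))
E
```

```text
scene 529 [0.4472617  0.40198923] 169.07397407901675 -0.1923766608829426 0.17210071390074702 mid [0.4572159  0.40006767]
top 631 [0.45505192 0.40037342] 169.10824415414694 -0.18462535933681518 0.18177912313029176 mid [0.4564494  0.40010452]
-0.015 -0.002 0.003 -0.01 0.03 0 0.05;
-0.015 -0.001 0.002 0 0.02 0 0.05;
-0.014 -0.002 0.003 -0 0.03 0 0.05;
-0.015 -0.002 0.002 -0.01 0.03 0 0.05;
-0.015 -0.001 0.003 0 0.03 0 0.05;
-0.015 -0.002 0.002 -0 0.03 0 0.05;
-0.014 -0.002 0.003 -0.01 0.02 0 0.05;
-0.015 -0.002 0.002 0 0.03 0 0.05;
-0 0 0.014 0 0 0 0.05;
-0 0 0.013 0 0 0 0.05 
--
end sim [ 0.55565075  0.81767095 -0.61384658  2.40508163  2.58078634  0.55181501
 -0.68033242] [-0.02482474  0.00681734  0.13166936] (array([-0.195, -0.091,  0.669]), array([-0.167,  0.007,  0.397]))
```

Emit:
step_arm:
  motion: "-0.015 -0.002 0.003 -0.01 0.03 0 0.05; -0.015 -0.001 0.002 0 0.02 0 0.05; -0.014 -0.002 0.003 0 0.03 0 0.05; -0.015 -0.002 0.002 -0.01 0.03 0 0.05; -0.015 -0.001 0.003 0 0.03 0 0.05; -0.015 -0.002 0.002 0 0.03 0 0.05; -0.014 -0.002 0.003 -0.01 0.02 0 0.05; -0.015 -0.002 0.002 0 0.03 0 0.05; 0 0 0.014 0 0 0 0.05; 0 0 0.013 0 0 0 0.05"

```text
time_s: 7.93
ee_pos: [0.4746, -0.092, 0.132]
orientation: [-0.151, 2.648, 0.035]
force: [-0.3, 0.5, 0.5]
width: 0.584
```

```bash
python3 - <<'E'
from plan1 import *
print(q,cab(p))
Q=[np.array(d["q"]) for d in json.load(open("data.json"))]
best=None
for b in(0,.1,.2,.3):
  for b1 in (0,.15,.3):
    g=Q[4].copy()
    N=24
    def at(k):
        x=q+(g-q)*k;x[5]+=b*np.sin(np.pi*k);x[1]-=b1*np.sin(np.pi*k)*.5;return np.clip(x,LO+.01,HI-.01)
    poses=[fk(at(k/N)) for k in range(1,N+1)]
    f=io.StringIO()
    with contextlib.redirect_stdout(f): P,Rr,qe=rows_from(poses,p,R,q,.05)
    t=f.getvalue();n=t.count("!!")
    print(b,b1,n,qe)
    if best is None or n<best[0]:best=(n,t,[ (cab(x[0])) for x in poses],qe,b,b1)
print(best[4:],best[1],np.array(best[2])[::3])
E
```

```text
[ 0.556  0.816 -0.614  2.406  2.578  0.55  -0.678] [-0.026  0.007  0.132]
0 0 3 [-0.229  0.035 -0.083  2.069  0.26   0.639  1.491]
0 0.15 2 [-0.252  0.036 -0.062  2.067  0.265  0.645  1.482]
0 0.3 1 [-0.234  0.036 -0.077  2.066  0.257  0.643  1.489]
0.1 0 2 [-0.205  0.034 -0.113  2.073  0.275  0.635  1.474]
0.1 0.15 1 [-0.193  0.034 -0.121  2.073  0.268  0.633  1.479]
0.1 0.3 0 [-0.191  0.035 -0.125  2.07   0.27   0.639  1.48 ]
0.2 0 0 [-0.168  0.037 -0.146  2.066  0.265  0.643  1.482]
0.2 0.15 0 [-0.168  0.033 -0.144  2.074  0.264  0.628  1.488]
0.2 0.3 0 [-0.168  0.036 -0.153  2.069  0.279  0.64   1.467]
0.3 0 1 [-0.157  0.034 -0.158  2.072  0.268  0.632  1.483]
0.3 0.15 0 [-0.149  0.036 -0.168  2.069  0.271  0.639  1.476]
0.3 0.3 0 [-0.141  0.034 -0.175  2.073  0.272  0.631  1.478]
(0.1, 0.3) 0.009 -0.015 0.02 -0.09 -0.02 -0 0.05;
0.007 -0.013 0.022 -0.08 -0.03 -0.01 0.05;
0.005 -0.012 0.022 -0.07 -0.02 -0.01 0.05;
0.002 -0.01 0.024 -0.07 -0.01 -0.01 0.05;
0.001 -0.008 0.023 -0.07 -0.01 -0.01 0.05;
-0.002 -0.006 0.022 -0.05 -0.01 -0.01 0.05;
-0.004 -0.004 0.022 -0.05 -0 -0.02 0.05
[... 164 characters left out ...]
-0.009 0.006 0.01 -0 0.02 -0.01 0.05;
-0.009 0.008 0.009 -0 0.01 0 0.05;
-0.008 0.009 0.006 0.01 0.02 0 0.05;
-0.008 0.012 0.005 0.02 0.02 0.01 0.05;
-0.008 0.013 0.004 0.03 0.02 0.02 0.05;
-0.006 0.015 0.002 0.03 0.02 0.02 0.05;
-0.005 0.016 0.003 0.03 0.02 0.02 0.05;
-0.005 0.018 0.002 0.04 0.02 0.03 0.05;
-0.004 0.019 0.002 0.04 0.01 0.03 0.05 
--
-0.003 0.02 0.003 0.05 0.01 0.04 0.05;
-0.002 0.022 0.004 0.05 0 0.04 0.05;
-0.002 0.021 0.006 0.04 0 0.04 0.05;
-0.001 0.023 0.006 0.05 -0 0.05 0.05 
--
 [[-0.018 -0.009  0.152]
 [-0.008 -0.045  0.22 ]
 [-0.016 -0.063  0.287]
 [-0.037 -0.061  0.339]
 [-0.061 -0.042  0.371]
 [-0.081 -0.005  0.386]
 [-0.092  0.046  0.393]
 [-0.094  0.107  0.402]]
```

Emit:
step_arm:
  motion: "0.007 -0.015 0.02 -0.09 -0.02 0 0.05; 0.004 -0.013 0.022 -0.08 -0.03 -0.01 0.05; 0.002 -0.012 0.022 -0.07 -0.02 -0.01 0.05; -0.001 -0.01 0.024 -0.07 -0.01 -0.01 0.05; -0.002 -0.008 0.023 -0.07 -0.01 -0.01 0.05; -0.005 -0.006 0.022 -0.05 -0.01 -0.01 0.05; -0.004 -0.004 0.022 -0.05 0 -0.02 0.05; -0.006 -0.003 0.019 -0.04 0 -0.01 0.05; -0.007 0 0.018 -0.03 0.01 -0.02 0.05; -0.008 0.002 0.015 -0.02 0.01 -0.01 0.05"

```text
time_s: 8.77
ee_pos: [0.4548, -0.1606, 0.3397]
orientation: [-0.207, 2.52, -0.749]
force: [0.4, -0.4, 0.7]
width: 0.586
```

```bash
cat > goto.py <<'E'
from plan1 import *
Q=[np.array(d["q"]) for d in json.load(open("data.json"))]
def search(g,N,grip,bs=(0,.1,.2,.3),b1s=(0,.15,.3)):
    best=None
    for b in bs:
      for b1 in b1s:
        def at(k):
            x=q+(g-q)*k;x[5]+=b*np.sin(np.pi*k);x[1]-=b1*np.sin(np.pi*k)*.5;return np.clip(x,LO+.01,HI-.01)
        poses=[fk(at(k/N)) for k in range(1,N+1)]
        f=io.StringIO()
        with contextlib.redirect_stdout(f): P,Rr,qe=rows_from(poses,p,R,q,grip)
        t=f.getvalue();n=t.count("!!")
        if best is None or n<best[0]:best=(n,t,[ (cab(x[0])) for x in poses],qe,b,b1)
    print(best[0],best[3:]);print(best[1]);print(np.array(best[2])[::3])
    return best
E
python3 - <<'E'
from goto import *
print(q,cab(p))
search(Q[4],14,.05)
E
```

```text
[-0.102  0.31   0.085  2.317  1.714  0.487  0.124] [-0.053 -0.059  0.34 ]
0 (array([-0.119,  0.037, -0.192,  2.063,  0.259,  0.645,  1.492]), 0, 0)
-0.002 0.005 0.007 0 0.01 -0 0.05;
-0.003 0.006 0.006 0.01 0.01 -0 0.05;
-0.003 0.007 0.005 0.01 0.01 -0 0.05;
-0.004 0.009 0.005 0.01 0.01 0 0.05;
-0.004 0.011 0.005 0.02 0.02 0.01 0.05;
-0.004 0.012 0.004 0.03 0.01 0.01 0.05;
-0.005 0.013 0.004 0.02 0.02 0.02 0.05;
-0.004 0.016 0.003 0.03 0.02 0.02 0.05;
-0.005 0.017 0.005 0.04 0.01 0.03 0.05;
-0.005 0.019 0.004 0.03 0.02 0.03 0.05 
--
-0.006 0.02 0.005 0.04 0.01 0.04 0.05;
-0.005 0.022 0.006 0.05 0.01 0.04 0.05;
-0.006 0.023 0.007 0.04 0.01 0.05 0.05;
-0.006 0.024 0.009 0.05 0.01 0.05 0.05 
--

[[-0.055 -0.054  0.347]
 [-0.062 -0.031  0.363]
 [-0.07   0.007  0.375]
 [-0.079  0.06   0.388]
 [-0.088  0.126  0.406]]
```

Emit:
step_arm:
  motion: "-0.002 0.005 0.007 0 0.01 0 0.05; -0.003 0.006 0.006 0.01 0.01 0 0.05; -0.003 0.007 0.005 0.01 0.01 0 0.05; -0.004 0.009 0.005 0.01 0.01 0 0.05; -0.004 0.011 0.005 0.02 0.02 0.01 0.05; -0.004 0.012 0.004 0.03 0.01 0.01 0.05; -0.005 0.013 0.004 0.02 0.02 0.02 0.05; -0.004 0.016 0.003 0.03 0.02 0.02 0.05; -0.005 0.017 0.005 0.04 0.01 0.03 0.05; -0.005 0.019 0.004 0.03 0.02 0.03 0.05"

```text
time_s: 9.6
ee_pos: [0.4155, -0.0452, 0.387]
orientation: [-0.357, 2.666, -0.446]
force: [0.9, -1.6, 0.3]
width: 0.583
```

Emit:
step_arm:
  motion: "-0.006 0.02 0.005 0.04 0.01 0.04 0.085; -0.005 0.022 0.006 0.05 0.01 0.04 0.085; -0.006 0.023 0.007 0.04 0.01 0.05 0.085; -0.006 0.024 0.009 0.05 0.01 0.05 0.085"

```text
time_s: 9.93
ee_pos: [0.3924, 0.0443, 0.4139]
orientation: [-0.552, 2.657, -0.144]
force: [0.2, 1.0, 0.1]
width: 0.996
```

```bash
python3 - <<'E'
from goto import *
print(q,p)
# rail pick pose
a=np.radians(-10.9);d=np.array([np.cos(a),np.sin(a),0]);y=np.array([-d[1],d[0],0]);z=np.array([0,0,-1.])
RP=Ro.from_matrix(np.column_stack([np.cross(y,z),y,z]))
mid=np.array([.4567,.3998,0])
for h in(.10,.012):
    g,e,aa=ik(mid+[0,0,h],RP,np.array([-.8,.9,0,1.5,0,.8,.5]),w=.001);print(g,e,aa)
g,e,aa=ik(mid+[0,0,.10],RP,np.array([-.8,.9,0,1.5,0,.8,.5]),w=.001)
b=search(g,14,.085,(0,),(0,))
for x in b[2]: print(wor(x).round(3),end=" ")
E
```

```text
[-0.119  0.037 -0.191  2.065  0.254  0.641  1.499] [0.392 0.044 0.414]
[-0.758  0.934 -0.028  1.505  0.035  0.703  0.579] 3.940170614426413e-09 2.3295995193116865e-08
[-0.759  1.072 -0.027  1.531  0.046  0.54   0.569] 1.0315871128104449e-08 5.461432060953746e-08
0 (array([-0.746,  0.932, -0.055,  1.51 ,  0.069,  0.696,  0.547]), 0, 0)
0.018 0.022 -0.012 0.04 0.03 -0.04 0.085;
0.017 0.023 -0.015 0.04 0.04 -0.03 0.085;
0.014 0.024 -0.015 0.03 0.03 -0.04 0.085;
0.013 0.025 -0.018 0.02 0.04 -0.04 0.085;
0.011 0.026 -0.019 0.02 0.04 -0.04 0.085;
0.009 0.027 -0.021 0.02 0.04 -0.04 0.085;
0.006 0.027 -0.022 0.01 0.03 -0.04 0.085;
0.004 0.027 -0.023 0.01 0.04 -0.04 0.085;
0.002 0.028 -0.026 -0 0.03 -0.04 0.085;
-0.001 0.027 -0.026 -0 0.03 -0.04 0.085 
--
-0.003 0.026 -0.028 -0.01 0.04 -0.05 0.085;
-0.006 0.026 -0.028 -0.01 0.02 -0.04 0.085;
-0.009 0.024 -0.03 -0.02 0.03 -0.04 0.085;
-0.011 0.024 -0.031 -0.01 0.02 -0.04 0.085 
--

[[-0.071  0.171  0.401]
 [-0.019  0.238  0.354]
 [ 0.016  0.314  0.292]
 [ 0.03   0.395  0.217]
 [ 0.021  0.473  0.131]]
[0.411 0.066 0.401] [0.427 0.089 0.387] [0.442 0.113 0.372] [0.455 0.138 0.354] [0.466 0.164 0.335] [0.474 0.191 0.314] [0.481 0.218 0.292] [0.485 0.245 0.268] [0.486 0.273 0.243] [0.485 0.3   0.217] [0.482 0.326 0.189] [0.476 0.352 0.161] [0.468 0.377 0.131] [0.457 0.4   0.1  ]
```

```bash
python3 - <<'E'
from goto import *
a=np.radians(-10.9);d=np.array([np.cos(a),np.sin(a),0]);y=np.array([-d[1],d[0],0]);z=np.array([0,0,-1.])
RP=Ro.from_matrix(np.column_stack([np.cross(y,z),y,z]))
mid=np.array([.4567,.3998,.10])
W=[p,np.array([.29,.2,.36]),np.array([.33,.36,.26]),mid];n=[6,6,7]
rel=(RP*R.inv()).as_rotvec();tot=19;k=0;poses=[]
for i in range(3):
    for j in range(1,n[i]+1):
        k+=1;poses.append((W[i]+(W[i+1]-W[i])*j/n[i],Ro.from_rotvec(rel*min(1,k/16))*R))
P,Rr,qe=rows_from(poses,p,R,q,.085)
print(np.linalg.norm(rel),qe,P,(RP.inv()*Rr).magnitude())
E
```

```text
-0.017 0.026 -0.009 0.01 0.03 -0.04 0.085   #!! f1.09 t0.032 r0.051 e0.0000;
-0.017 0.026 -0.009 0.01 0.02 -0.03 0.085   #!! f1.00 t0.032 r0.037 e0.0000;
-0.017 0.026 -0.009 0.01 0.03 -0.04 0.085;
-0.017 0.026 -0.009 0.01 0.02 -0.04 0.085;
-0.017 0.026 -0.009 0.01 0.03 -0.03 0.085;
-0.017 0.026 -0.009 0 0.03 -0.04 0.085;
0.006 0.026 -0.017 0.01 0.02 -0.04 0.085;
0.007 0.027 -0.016 0.01 0.03 -0.03 0.085;
0.007 0.027 -0.017 0.01 0.03 -0.04 0.085;
0.006 0.026 -0.017 0.01 0.02 -0.04 0.085 
--
0.007 0.027 -0.016 0.01 0.03 -0.04 0.085;
0.007 0.027 -0.017 0.01 0.02 -0.03 0.085;
0.018 0.005 -0.023 0.01 0.03 -0.04 0.085;
0.018 0.006 -0.023 0.01 0.03 -0.04 0.085;
0.018 0.006 -0.023 0.01 0.02 -0.03 0.085;
0.018 0.005 -0.022 0.01 0.03 -0.04 0.085;
0.018 0.006 -0.023 -0 -0 0 0.085;
0.018 0.006 -0.023 -0 -0 0 0.085;
0.018 0.006 -0.023 -0 -0 0 0.085 
--
0.7384912248077399 [-0.609  0.948 -0.342  1.502  0.402  0.759  0.268] [0.456 0.4   0.1  ] 0.0038592825811944948
```

Emit:
step_arm:
  motion: "-0.016 0.022 -0.009 0.01 0.03 -0.03 0.085; -0.017 0.024 -0.009 0.01 0.02 -0.03 0.085; -0.017 0.026 -0.009 0.01 0.03 -0.04 0.085; -0.017 0.026 -0.009 0.01 0.02 -0.04 0.085; -0.017 0.026 -0.009 0.01 0.03 -0.03 0.085; -0.017 0.026 -0.009 0 0.03 -0.04 0.085; 0.006 0.026 -0.017 0.01 0.02 -0.04 0.085; 0.007 0.027 -0.016 0.01 0.03 -0.03 0.085; 0.007 0.027 -0.017 0.01 0.03 -0.04 0.085; 0.006 0.026 -0.017 0.01 0.02 -0.04 0.085"

```text
time_s: 10.77
ee_pos: [0.3184, 0.3002, 0.2917]
orientation: [-0.054, 2.978, -0.061]
force: [0.9, -0.5, -0.1]
width: 0.994
```

Emit:
step_arm:
  motion: "0.007 0.03 -0.016 0.01 0.03 -0.04 0.085; 0.007 0.03 -0.017 0.01 0.02 -0.03 0.085; 0.018 0.006 -0.02 0.01 0.03 -0.04 0.085; 0.018 0.006 -0.02 0.01 0.03 -0.04 0.085; 0.018 0.006 -0.02 0.01 0.02 -0.03 0.085; 0.018 0.005 -0.02 0.01 0.03 -0.04 0.085; 0.018 0.006 -0.02 0 0 0 0.085; 0.018 0.006 -0.02 0 0 0 0.085; 0.018 0.006 -0.02 0 0 0 0.085"

```text
time_s: 11.52
ee_pos: [0.459, 0.3999, 0.1186]
orientation: [-0.287, -3.128, -0.006]
force: [-0.5, 0.2, -0.1]
width: 0.994
```

```bash
cat > rp.py <<'E'
from goto import *
a=np.radians(-10.9);d=np.array([np.cos(a),np.sin(a),0]);y=np.array([-d[1],d[0],0]);z=np.array([0,0,-1.])
RP=Ro.from_matrix(np.column_stack([np.cross(y,z),y,z]))
E
python3 - <<'E'
from rp import *
print(sense()["time_s"],q,p,(RP*R.inv()).as_rotvec())
s=grab("scene");crop(s,60,170,200,170,4,"s14.png")
t=grab("top");crop(t,100,170,110,170,3.5,"t14.png")
poses=[(np.array([.4567,.3998,.012])*k/6+p*(1-k/6),Ro.from_rotvec((RP*R.inv()).as_rotvec()*k/6)*R) for k in range(1,7)]
rows_from(poses,p,R,q,.085)
E
```

```text
11.5167 [-0.601  0.925 -0.354  1.483  0.392  0.802  0.289] [0.459 0.4   0.119] [-0.004  0.    -0.007]
-0 -0 -0.018 -0 0 -0 0.085;
-0.001 -0 -0.018 -0 0 -0 0.085;
-0 -0 -0.017 -0 0 -0 0.085;
-0.001 -0 -0.018 -0 0 -0 0.085;
0 -0 -0.018 -0 0 -0.01 0.085;
-0 -0 -0.018 -0 0 0 0.085 
--
```

View pics/s14.png

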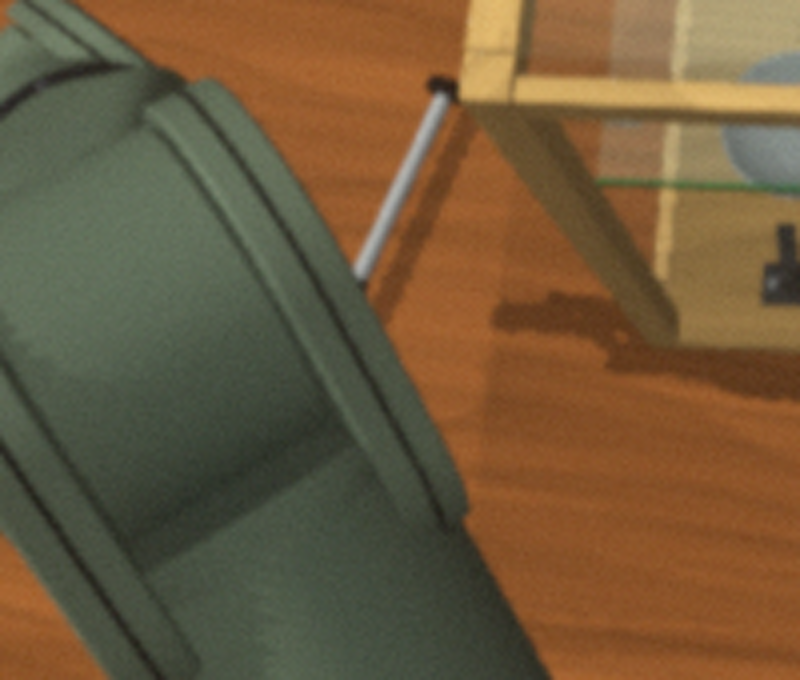

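View pics/t14.png

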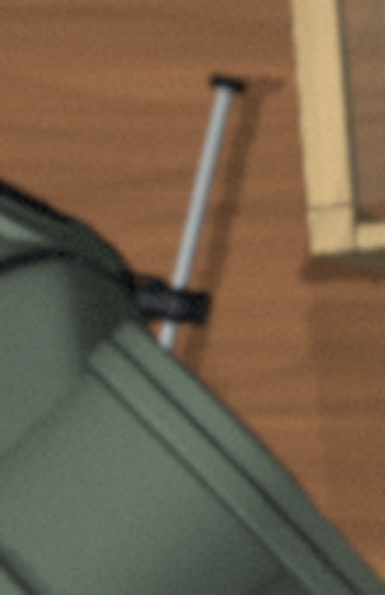

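The top crop shows the open fingers straddling the rail at about (170,300), near its middle, with the far cap at (228,82). I'll descend and grip.

Emit:
step_arm:
  motion: "0 0 -0.018 -0.004 0 -0.007 0.085; -0.001 0 -0.018 0 0 0 0.085; 0 0 -0.018 0 0 0 0.085; -0.001 0 -0.018 0 0 0 0.085; 0 0 -0.018 0 0 0 0.06; 0 0 -0.016 0 0 0 0.04; 0 0 0 0 0 0 0.03; 0 0 0 0 0 0 0.02"

```text
time_s: 12.28
ee_pos: [0.4559, 0.4, 0.014]
orientation: [-0.297, -3.127, 0.0]
force: [0.1, -0.3, 0.6]
width: 0.451
```

Emit:
step_arm:
  motion: "0 0 0 0 0 0 0.012; 0 0 0 0 0 0 0.005; 0 0 0 0 0 0 0; 0 0 0 0 0 0 0; 0 0 0 0 0 0 0"

```text
time_s: 12.7
ee_pos: [0.4567, 0.4004, 0.015]
orientation: [0.298, 3.126, 0.002]
force: [-1.6, -0.8, 8.4]
width: 0.112
```

```bash
python3 - <<'E'
from rp import *
print(sense()["time_s"],q,p,(RP*R.inv()).as_rotvec(),sense()["width"],sense()["force"])
E
```

```text
12.7 [-0.636  1.077 -0.286  1.527  0.454  0.602  0.224] [0.457 0.4   0.015] [-0.001  0.001 -0.   ] 0.11249316101808812 [-1.616 -0.83   8.419]
```

Emit:
step_arm:
  motion: "0 0 0 0 0 0 0; 0 0 0 0 0 0 0; 0 0 0 0 0 0 0; 0 0 0.005 0 0 0 0; 0 0 0.01 0 0 0 0; 0 0 0.015 0 0 0 0; 0 0 0.02 0 0 0 0; 0 0 0.02 0 0 0 0; 0 0 0.02 0 0 0 0"

```text
time_s: 13.45
ee_pos: [0.4564, 0.4, 0.1057]
orientation: [0.298, 3.127, 0.001]
force: [0.2, 0.6, -1.1]
width: 0.111
```

```bash
python3 - <<'E'
from rp import *
print(sense()["time_s"],q,p,(RP*R.inv()).as_rotvec(),sense()["width"],sense()["force"],sense()["ft_torque"])
s=grab("scene");crop(s,60,130,200,200,3,"s15.png")
t=grab("top");crop(t,100,150,110,180,3.3,"t15.png")
E
```

```text
13.45 [-0.609  0.94  -0.344  1.498  0.401  0.773  0.27 ] [0.456 0.4   0.106] [-0.001  0.001 -0.   ] 0.11096339099630283 [ 0.184  0.647 -1.139] [0.025 0.007 0.023]
```

View pics/s15.png

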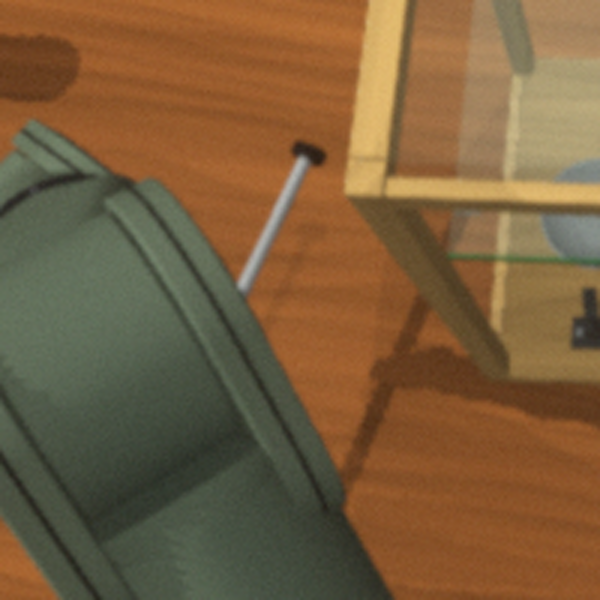

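View pics/t15.png

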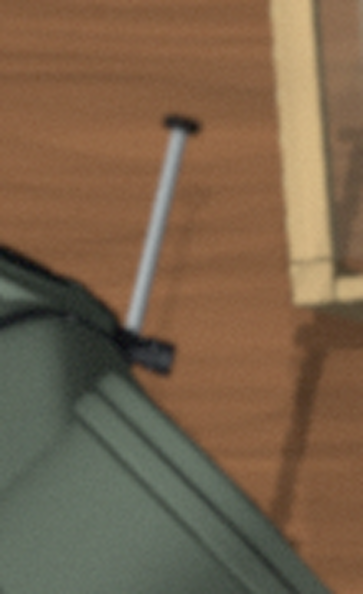

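The rail is off the table, with the far cap at scene crop (308,153) and top crop (182,124).

```bash
python3 - <<'E'
from rp import *
s=grab("scene");t=grab("top")
x,e=tri([ray(s,60+308/3,130+153/3),ray(t,100+181/3.3,150+124/3.3)]);print(x,e)
v=x-p;print("rel",v,"along",v@d,"perp",v@y)
E
```

```text
[0.645 0.371 0.09 ] [np.float64(0.0006054319299148997), np.float64(0.0006054319299148586)]
rel [ 0.188 -0.03  -0.018] along 0.19029873215533896 perp 0.006251538954360729
```

```bash
python3 - <<'E'
from rp import *
print(toolR(0,"F").as_matrix().round(2).tolist())
W=[p,np.array([.40,.40,.20]),np.array([.30,.36,.30])]
RM=toolR(8,"F");rel=(RM*R.inv()).as_rotvec();print("rel",rel)
poses=[(W[0]+(W[1]-W[0])*j/4,R) for j in range(1,5)]
poses+=[(W[1]+(W[2]-W[1])*j/5,Ro.from_rotvec(rel*.3*j/5)*R) for j in range(1,6)]
poses+=[(W[2]+np.array([0.01,-.03,.0])*j/10,Ro.from_rotvec(rel*(.3+.7*j/10))*R) for j in range(1,11)]
P,Rr,qe=rows_from(poses,p,R,q,0)
print(qe,P)
for c,th in(((-.06,-.0015,.18),24),((-.06,-.0015,.18),28),((-.06,-.0015,.22),28),((-.03,-.0015,.18),28),((.043,-.0015,.18),30),((.043,-.0015,.12),32)):
    g,e,aa=ik(wor(c),toolR(th,"F"),np.array([.61,.92,-.78,2.3,2.5,.56,-2.0]),w=.0005);print(c,th,g,e,aa,clear(g))
E
```

```text
[[-0.11, 0.99, 0.0], [0.99, 0.11, 0.0], [0.0, 0.0, -1.0]]
rel [ 0.102 -0.108 -1.264]
-0.014 -0 0.024 0 0 0 0;
-0.014 -0 0.024 0 0 0 0;
-0.014 -0 0.024 0 0 0 0;
-0.015 -0 0.024 0 0 0 0;
-0.02 -0.008 0.02 0.01 -0.01 -0.08 0;
-0.02 -0.008 0.02 0 -0 -0.07 0;
-0.02 -0.008 0.02 0.01 -0.01 -0.08 0;
-0.02 -0.008 0.02 0 -0.01 -0.07 0;
-0.02 -0.008 0.02 0.01 -0 -0.08 0;
0.001 -0.003 -0 0.01 -0.01 -0.09 0 
--
0.001 -0.003 -0 0 -0.01 -0.09 0;
0.001 -0.003 -0 0.01 -0.01 -0.08 0;
0.001 -0.003 -0 0.01 -0 -0.09 0;
0.001 -0.003 -0 0.01 -0.01 -0.09 0;
0.001 -0.003 -0 0 -0.01 -0.09 0;
0.001 -0.003 -0 0.01 -0.01 -0.09 0;
0.001 -0.003 -0 0.01 -0 -0.09 0;
0.001 -0.003 -0 0.01 -0.01 -0.09 0;
0.001 -0.003 -0 0 -0.01 -0.08 0 
--
[-0.972  0.403  0.019  1.899  0.145  0.751 -0.938] [0.31 0.33 0.3 ]
(-0.06, -0.0015, 0.18) 24 [ 0.609  0.645 -0.599  2.376  2.306  0.308 -1.986] 8.32240121449339e-09 4.052927984533925e-08 (array([-0.258, -0.062,  0.729]), array([-0.183, -0.002,  0.455]))
(-0.06, -0.0015, 0.18) 28 [ 0.966  1.023 -1.54   2.42   1.739  1.051 -1.497] 0.002052423396778814 0.006858712041130054 (array([-0.286, -0.245,  0.584]), array([-0.198, -0.003,  0.447]))
(-0.06, -0.0015, 0.22) 28 [ 0.677  0.558 -0.653  2.382  2.337  0.266 -2.013] 8.440883005199737e-09 3.654443575680323e-08 (array([-0.3  , -0.05 ,  0.755]), array([-0.202, -0.002,  0.486]))
(-0.03, -0.0015, 0.18) 28 [ 0.642  0.694 -0.688  2.354  2.342  0.397 -2.015] 4.897399638498721e-09 2.3028479870260917e-08 (array([-0.251, -0.083,  0.713]), array([-0.172, -0.002,  0.446]))
(0.043, -0.0015, 0.18) 30 [ 0.519  0.72  -0.564  2.17   2.282  0.291 -1.96 ] 9.778889900918408e-09 5.575542573245319e-08 (array([-0.216, -0.059,  0.705]), array([-0.108, -0.002,  0.441]))
(0.043, -0.0015, 0.12) 32 [ 0.601  0.917 -0.737  2.246  2.429  0.581 -2.034] 7.097518780548647e-10 4.5282659261383156e-09 (array([-0.181, -0.126,  0.63 ]), array([-0.117, -0.002,  0.375]))
```

Emit:
step_arm:
  motion: "-0.014 0 0.024 0 0 0 0; -0.014 0 0.024 0 0 0 0; -0.014 0 0.024 0 0 0 0; -0.015 0 0.024 0 0 0 0; -0.02 -0.008 0.02 0.01 -0.01 -0.08 0; -0.02 -0.008 0.02 0 0 -0.07 0; -0.02 -0.008 0.02 0.01 -0.01 -0.08 0; -0.02 -0.008 0.02 0 -0.01 -0.07 0; -0.02 -0.008 0.02 0.01 0 -0.08 0; 0.001 -0.003 0 0.01 -0.01 -0.09 0"

```text
time_s: 14.48
ee_pos: [0.2977, 0.3571, 0.3024]
orientation: [1.008, 2.937, 0.072]
force: [-0.9, 0.6, -1.1]
width: 0.108
```

Emit:
step_arm:
  motion: "0.001 -0.003 0 0 -0.01 -0.09 0; 0.001 -0.003 0 0.01 -0.01 -0.08 0; 0.001 -0.003 0 0.01 0 -0.09 0; 0.001 -0.003 0 0.01 -0.01 -0.09 0; 0.001 -0.003 0 0 -0.01 -0.09 0; 0.001 -0.003 0 0.01 -0.01 -0.09 0; 0.001 -0.003 0 0.01 0 -0.09 0; 0.001 -0.003 0 0.01 -0.01 -0.09 0; 0.001 -0.003 0 0 -0.01 -0.08 0"

```text
time_s: 15.23
ee_pos: [0.3094, 0.3294, 0.2993]
orientation: [2.026, 2.271, 0.158]
force: [-0.8, 0.4, -0.7]
width: 0.111
```

```bash
cat > st2.py <<'E'
from rp import *
def railends(pp,RR):
    x=RR.as_matrix()[:,0]; return cab(pp+.194*x),cab(pp-.194*x)
def multi(wps,Ns,grip,bump):
    poses=[];a=q
    for i,(g,N) in enumerate(zip(wps,Ns)):
        for k in range(1,N+1):
            x=a+(g-a)*k/N;x=x.copy();x[5]+=bump[i]*np.sin(np.pi*k/N);poses.append(fk(np.clip(x,LO+.01,HI-.01)))
        a=g
    f=io.StringIO()
    with contextlib.redirect_stdout(f): P,Rr,qe=rows_from(poses,p,R,q,grip)
    return f.getvalue(),poses,qe,P,Rr
E
python3 - <<'E'
from st2 import *
print(sense()["time_s"],q,p,sense()["width"])
g,e,aa=ik(wor((-.11,-.0015,.30)),toolR(24,"F"),np.array([.6,.5,-.6,2.3,2.2,.3,-1.9]),w=.0005);print(g,e,aa)
mid,e,aa=ik(np.array([.33,.05,.40]),toolR(8,"F"),np.array([-.3,.2,0,2.0,.3,.6,-1.0]),w=.0005);print(mid,e,aa)
for b in(0,.1,.2,.3,.4):
  for b0 in (0,):
    t,po,qe,P,Rr=multi([mid,g],[12,20],0,[0,b])
    print(b,t.count("!!"),qe)
    if b in(.2,.3): 
        for k,x in enumerate(po):
            if k%3==2: print(k,cab(x[0]),*railends(*x))
E
```

```text
15.2333 [-0.972  0.404  0.021  1.903  0.143  0.747 -0.94 ] [0.309 0.329 0.299] 0.11057241481132007
[ 1.201  0.533 -1.44   2.272  1.084  0.597 -0.859] 4.974974332160858e-08 1.7317021727134195e-07
[-0.216  0.065 -0.054  1.989  0.031  0.95  -0.171] 9.759904309725978e-09 6.031243809466609e-08
0 3 [ 0.572  0.268 -0.345  2.283 -0.248  0.222  0.598]
0.1 3 [ 0.597  0.27  -0.374  2.283 -0.23   0.222  0.59 ]
0.2 3 [ 0.611  0.271 -0.392  2.284 -0.207  0.218  0.56 ]
2 [-0.12   0.368  0.328] [-0.119  0.562  0.328] [-0.121  0.174  0.329]
5 [-0.116  0.294  0.355] [-0.115  0.488  0.355] [-0.117  0.1    0.355]
8 [-0.128  0.225  0.379] [-0.127  0.419  0.379] [-0.129  0.031  0.379]
11 [-0.153  0.165  0.4  ] [-0.153  0.359  0.4  ] [-0.153 -0.029  0.4  ]
14 [-0.172  0.118  0.368] [-0.168  0.311  0.345] [-0.176 -0.075  0.392]
17 [-0.185  0.073  0.344] [-0.18   0.262  0.303] [-0.189 -0.117  0.385]
20 [-0.186  0.033  0.323] [-0.183  0.221  0.273] [-0.19  -0.154  0.373]
23 [-0.175  0.005  0.303] [-0.172  0.193  0.254] [-0.178 -0.183  0.352]
26 [-0.153 -0.009  0.288] [-0.149  0.181  0.251] [-0.157 -0.199  0.3
[... 206 characters left out ...]
[-0.116  0.294  0.355] [-0.115  0.488  0.355] [-0.117  0.1    0.355]
8 [-0.128  0.225  0.379] [-0.127  0.419  0.379] [-0.129  0.031  0.379]
11 [-0.153  0.165  0.4  ] [-0.153  0.359  0.4  ] [-0.153 -0.029  0.4  ]
14 [-0.185  0.115  0.369] [-0.181  0.307  0.343] [-0.189 -0.078  0.394]
17 [-0.207  0.065  0.348] [-0.203  0.253  0.302] [-0.212 -0.123  0.395]
20 [-0.213  0.021  0.33 ] [-0.21   0.206  0.272] [-0.215 -0.164  0.388]
23 [-0.199 -0.01   0.309] [-0.196  0.175  0.25 ] [-0.202 -0.195  0.367]
26 [-0.17  -0.022  0.29 ] [-0.165  0.167  0.244] [-0.174 -0.211  0.335]
29 [-0.133 -0.015  0.287] [-0.128  0.178  0.266] [-0.137 -0.207  0.307]
0.4 3 [ 0.647  0.275 -0.434  2.287 -0.18   0.211  0.536]
```

```bash
python3 - <<'E'
from st2 import *
A=Q[4].copy();A[6]-=np.pi/2
g,e,aa=ik(wor((-.045,-.0015,.19)),toolR(27,"F"),np.array([.6,.65,-.6,2.35,2.45,.35,-2.1]),w=.0005);print(g,e,aa)
best=None
for sh in(0,.1,.2,.3):
  for b in(0,.1,.2,.3,.4):
    A2=A.copy();A2[1]-=0;A2[3]+=sh
    t,po,qe,P,Rr=multi([A2,g],[12,22],0,[0,b])
    n=t.count("!!");mx=max(max(a[0],c[0]) for a,c in [railends(*x) for x in po[:-4]])
    print(sh,b,n,round(mx,3),qe)
    if best is None or n+20*mx<best[0]: best=(n+20*mx,t,po,sh,b)
print(best[3:])
for k,x in enumerate(best[2]):
    if k%2==1: print(k,cab(x[0]),*railends(*x))
E
```

```text
[ 0.609  0.637 -0.598  2.37   2.435  0.319 -2.108] 4.339677076219715e-10 1.8780819435666532e-09
0 0 10 -0.022 [ 0.067  0.55   0.308  2.38   0.998  0.    -0.63 ]
0 0.1 10 -0.016 [-0.114  0.551  0.593  2.377  1.24   0.    -0.862]
0 0.2 5 -0.01 [ 0.565  0.623 -0.524  2.367  2.544  0.29  -2.213]
0 0.3 5 -0.005 [ 0.559  0.622 -0.516  2.372  2.575  0.296 -2.249]
0 0.4 3 0.0 [ 0.559  0.623 -0.512  2.374  2.602  0.296 -2.277]
0.1 0 11 -0.035 [ 0.083  0.551  0.289  2.372  1.022  0.    -0.65 ]
0.1 0.1 11 -0.029 [-0.18   0.551  0.693  2.37   1.331  0.    -0.954]
0.1 0.2 6 -0.023 [ 0.575  0.625 -0.537  2.367  2.53   0.291 -2.206]
0.1 0.3 3 -0.016 [ 0.58   0.627 -0.536  2.372  2.58   0.295 -2.242]
0.1 0.4 2 -0.01 [ 0.56   0.623 -0.515  2.373  2.587  0.296 -2.262]
0.2 0 11 -0.043 [ 0.055  0.55   0.335  2.376  1.056  0.    -0.684]
0.2 0.1 11 -0.04 [-0.436  0.58   1.068  2.371  1.496  0.    -1.114]
0.2 0.2 4 -0.034 [ 0.577  0.627 -0.545  2.371  2.524  0.304 -2.194]
0.2 0.3 3 -0.027 [ 0.576  0.627 -0.538  2.374  2.561  0.304 -2.226]
0.2 0.4 1 -0.021 [ 0.577  0.627 -0.535  2.374  2.576  0.301 -2.241]

[... 868 characters left out ...]
0.316] [-0.26   0.206  0.242] [-0.187 -0.145  0.391]
17 [-0.209 -0.011  0.317] [-0.236  0.157  0.223] [-0.183 -0.179  0.411]
19 [-0.187 -0.046  0.317] [-0.204  0.114  0.208] [-0.171 -0.206  0.426]
21 [-0.159 -0.071  0.313] [-0.165  0.084  0.196] [-0.152 -0.226  0.429]
23 [-0.126 -0.086  0.302] [-0.124  0.07   0.186] [-0.129 -0.241  0.418]
25 [-0.094 -0.088  0.285] [-0.086  0.074  0.178] [-0.103 -0.25   0.392]
27 [-0.067 -0.079  0.262] [-0.055  0.093  0.173] [-0.078 -0.251  0.351]
29 [-0.048 -0.059  0.237] [-0.038  0.124  0.173] [-0.058 -0.242  0.301]
31 [-0.04  -0.031  0.212] [-0.035  0.16   0.179] [-0.045 -0.223  0.245]
33 [-0.045 -0.001  0.19 ] [-0.045  0.193  0.19 ] [-0.045 -0.195  0.19 ]
```

```bash
python3 - <<'E'
from st2 import *
s=grab("scene")
for pt,z in(((430,268),.05),((555,306),.05),((515,217),.53),((555,228),.53),((500,222),.53)): print(pt,z,cab(onz(s,*pt,z)))
A=Q[4].copy();A[6]-=np.pi/2;A[3]+=.3
g,e,aa=ik(wor((-.045,-.0015,.19)),toolR(27,"F"),np.array([.6,.65,-.6,2.35,2.45,.35,-2.1]),w=.0005)
t,po,qe,P,Rr=multi([A,g],[12,22],0,[0,.3]);print(t)
E
```

```text
(430, 268) 0.05 [-0.015 -0.306  0.05 ]
(555, 306) 0.05 [-0.107 -0.637  0.05 ]
(515, 217) 0.53 [-0.014 -0.279  0.53 ]
(555, 228) 0.53 [-0.03  -0.342  0.53 ]
(500, 222) 0.53 [-0.024 -0.254  0.53 ]
0.009 -0.031 0.004 -0.01 -0 0.02 0;
0.006 -0.031 0.004 -0.01 -0 0.03 0;
0.004 -0.03 0.004 -0.01 -0.01 0.02 0;
0.001 -0.031 0.003 -0.01 0 0.03 0;
-0.002 -0.029 0.002 -0.02 0 0.02 0;
-0.003 -0.029 0.003 -0.01 -0 0.03 0;
-0.006 -0.028 0.002 -0.01 -0 0.02 0;
-0.008 -0.027 0.001 -0.02 -0 0.03 0;
-0.01 -0.025 0.001 -0.02 -0 0.03 0;
-0.012 -0.024 0.001 -0.01 -0 0.02 0 
--
-0.014 -0.023 -0 -0.02 0 0.03 0;
-0.015 -0.021 -0.001 -0.02 0 0.02 0;
0.002 -0.023 -0.003 -0.07 0.02 -0.03 0;
0.003 -0.023 -0.003 -0.06 0.01 -0.04 0;
0.004 -0.023 -0.001 -0.07 0 -0.03 0;
0.007 -0.022 -0 -0.06 -0 -0.03 0;
0.008 -0.021 0 -0.05 -0.02 -0.03 0;
0.011 -0.019 0.001 -0.05 -0.02 -0.02 0;
0.012 -0.017 0 -0.05 -0.03 -0.01 0;
0.014 -0.015 -0 -0.03 -0.03 -0.01 0 
--
0.015 -0.013 -0.002 -0.02 -0.04 -0.01 0;
0.016 -0.009 -0.003 -0.01 -0.04 0 0;
0.017 -0.007 -0.004 -0 -0.05 0 0;
0.017 -0.004 -0.006 0.01 -0.04 0.01 0;
0.016 -0.001 -0.008 0.03 -0.05 0.01 0   #!! f1.19 t0.018 r0.059 e0.0000;
0.016 0.002 -0.009 0.04 -0.04 0.01 0;
0.014 0.005 -0.011 0.05 -0.03 0.02 0;
0.012 0.008 -0.012 0.06 -0.03 0.01 0;
0.01 0.01 -0.012 0.06 -0.02 0.02 0;
0.007 0.012 -0.013 0.08 -0.02 0.01 0 
--
0.003 0.013 -0.013 0.08 -0 0.02 0;
0.001 0.015 -0.012 0.08 0 0.01 0;
-0.002 0.014 -0.012 0.09 0.02 0.02 0;
-0.006 0.015 -0.01 0.08 0.02 0.01 0 
--
```

Emit:
step_arm:
  motion: "0.009 -0.031 0.004 -0.01 0 0.02 0; 0.006 -0.031 0.004 -0.01 0 0.03 0; 0.004 -0.03 0.004 -0.01 -0.01 0.02 0; 0.001 -0.031 0.003 -0.01 0 0.03 0; -0.002 -0.029 0.002 -0.02 0 0.02 0; -0.003 -0.029 0.003 -0.01 0 0.03 0; -0.006 -0.028 0.002 -0.01 0 0.02 0; -0.008 -0.027 0.001 -0.02 0 0.03 0; -0.01 -0.025 0.001 -0.02 0 0.03 0; -0.012 -0.024 0.001 -0.01 0 0.02 0"

```text
time_s: 16.12
ee_pos: [0.2878, 0.0439, 0.3244]
orientation: [1.662, 2.46, 0.034]
force: [0.9, -0.7, -1.5]
width: 0.112
```

Emit:
step_arm:
  motion: "-0.014 -0.023 0 -0.02 0 0.03 0; -0.015 -0.021 -0.001 -0.02 0 0.02 0; 0.002 -0.023 -0.003 -0.07 0.02 -0.03 0; 0.003 -0.023 -0.003 -0.06 0.01 -0.04 0; 0.004 -0.023 -0.001 -0.07 0 -0.03 0; 0.007 -0.022 0 -0.06 0 -0.03 0; 0.008 -0.021 0 -0.05 -0.02 -0.03 0; 0.011 -0.019 0.001 -0.05 -0.02 -0.02 0"

```text
time_s: 16.78
ee_pos: [0.2945, -0.1309, 0.3175]
orientation: [1.645, 2.159, -0.442]
force: [0.7, -0.2, -1.3]
width: 0.112
```

```bash
python3 - <<'E'
from st2 import *
print(sense()["time_s"],q,cab(p),sense()["width"],railends(p,R))
s=grab("scene");cv2.imwrite("pics/s16.png",s["frame"][:,:,::-1])
g,e,aa=ik(wor((-.045,-.0015,.19)),toolR(27,"F"),np.array([.6,.65,-.6,2.35,2.45,.35,-2.1]),w=.0005)
for b in(0,.1,.2,.3):
  t,po,qe,P,Rr=multi([g],[18],0,[b]);print(b,t.count("!!"),qe,max(max(a[0],c[0]) for a,c in [railends(*x) for x in po]))
  if b==.1 :T=t;PO=po
print(T)
for k,x in enumerate(PO):
    if k%3==1: print(k,cab(x[0]),*railends(*x))
E
```

```text
16.7833 [-0.352  0.2    0.243  2.377  0.791  0.664 -0.504] [-0.209 -0.011  0.317] 0.11155371266004153 (array([-0.236,  0.156,  0.224]), array([-0.182, -0.179,  0.411]))
0 1 [ 0.607  0.634 -0.594  2.366  2.426  0.312 -2.098] -0.04500000000997974
0.1 1 [ 0.592  0.63  -0.568  2.368  2.477  0.306 -2.15 ] -0.044293005837120376
0.2 0 [ 0.589  0.63  -0.558  2.373  2.522  0.309 -2.192] -0.03941673239397347
0.3 0 [ 0.574  0.626 -0.536  2.374  2.559  0.306 -2.225] -0.03362328931049344
0.011 -0.012 -0.001 -0.03 -0.02 -0.01 0;
0.012 -0.011 -0.001 -0.03 -0.02 -0 0;
0.012 -0.009 -0.003 -0.02 -0.03 -0 0;
0.013 -0.008 -0.003 -0.02 -0.03 -0 0;
0.014 -0.006 -0.005 -0 -0.02 0 0;
0.013 -0.004 -0.006 0 -0.03 0.01 0;
0.014 -0.003 -0.007 0.02 -0.03 0.01 0;
0.013 -0.001 -0.009 0.02 -0.04 0.01 0   #!! f1.19 t0.016 r0.046 e0.0000;
0.012 0.002 -0.009 0.03 -0.02 0.01 0;
0.012 0.003 -0.011 0.04 -0.03 0 0 
--
0.01 0.005 -0.01 0.05 -0.03 0.01 0;
0.009 0.007 -0.012 0.06 -0.02 0.01 0;
0.007 0.009 -0.01 0.07 -0.02 0.01 0;
0.006 0.01 -0.011 0.07 -0.01 0.01 0;
0.003 0.011 -0.009 0.07 -0.01 0 0;
0.002 0.012 -0.008 0.08 -0.01 0 0;
0 0.012 -0.007 0.08 -0 0.01 0;
-0.001 0.011 -0.005 0.08 -0 0 0 
--

1 [-0.189 -0.036  0.315] [-0.21   0.125  0.209] [-0.167 -0.197  0.421]
4 [-0.153 -0.064  0.304] [-0.167  0.092  0.189] [-0.139 -0.219  0.419]
7 [-0.114 -0.076  0.283] [-0.12   0.083  0.172] [-0.108 -0.235  0.394]
10 [-0.079 -0.07   0.252] [-0.08   0.101  0.16 ] [-0.078 -0.241  0.344]
13 [-0.054 -0.047  0.22 ] [-0.053  0.138  0.161] [-0.055 -0.232  0.279]
16 [-0.045 -0.013  0.195] [-0.044  0.18   0.18 ] [-0.045 -0.207  0.211]
```

View pics/s16.png

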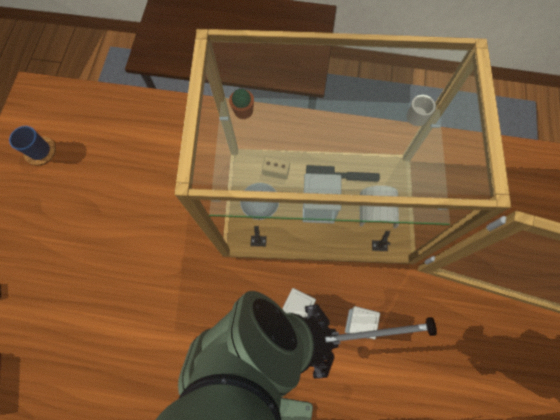

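The scene shows the rail held with its right cap at (432,326), clear of the door, and the tub in the row at (322,197). I'll carry on with the wrist turn.

Emit:
step_arm:
  motion: "0.011 -0.012 -0.001 -0.03 -0.02 -0.01 0; 0.012 -0.011 -0.001 -0.03 -0.02 0 0; 0.012 -0.009 -0.003 -0.02 -0.03 0 0; 0.013 -0.008 -0.003 -0.02 -0.03 0 0; 0.013 -0.006 -0.005 0 -0.02 0 0; 0.012 -0.004 -0.006 0 -0.03 0.01 0; 0.012 -0.003 -0.006 0.02 -0.03 0.01 0; 0.009 -0.001 -0.006 0.01 -0.02 0.01 0; 0.009 0 -0.006 0.02 -0.02 0.01 0; 0.009 0.002 -0.007 0.03 -0.02 0.01 0"

```text
time_s: 17.67
ee_pos: [0.4068, -0.1815, 0.2728]
orientation: [1.572, 1.995, -0.233]
force: [0.1, -0.3, -1.1]
width: 0.109
```

```bash
python3 - <<'E'
from st2 import *
print(sense()["time_s"],q,cab(p),sense()["width"],railends(p,R))
g,e,aa=ik(wor((-.045,-.0015,.195)),toolR(27,"F"),np.array([.6,.65,-.6,2.35,2.45,.35,-2.1]),w=.0005)
for b in(0,.05,.1,.2):
  t,po,qe,P,Rr=multi([g],[11],0,[b]);print(b,t.count("!!"),qe,max(max(a[0],c[0]) for a,c in [railends(*x) for x in po]))
  if b==.05 :T=t;PO=po
print(T)
for k,x in enumerate(PO):
    if k%3==1: print(k,cab(x[0]),*railends(*x))
E
```

```text
17.6667 [-0.178  0.432  0.317  2.388  1.789  0.339 -1.411] [-0.103 -0.074  0.273] 0.10867543060417555 (array([-0.111,  0.089,  0.168]), array([-0.096, -0.237,  0.377]))
0 0 [ 0.608  0.622 -0.593  2.362  2.406  0.297 -2.077] -0.045000000302127335
0.05 0 [ 0.609  0.623 -0.592  2.368  2.441  0.305 -2.112] -0.045000000302127335
0.1 0 [ 0.595  0.618 -0.567  2.363  2.463  0.287 -2.134] -0.045000000302127335
0.2 0 [ 0.588  0.615 -0.547  2.364  2.524  0.278 -2.189] -0.03907002620907621
0.006 0.001 -0.011 0.03 -0 0 0;
0.005 0.002 -0.011 0.03 -0.01 0.01 0;
0.006 0.003 -0.01 0.03 -0.01 -0 0;
0.006 0.005 -0.01 0.05 -0.01 0 0;
0.005 0.006 -0.01 0.05 -0.01 0 0;
0.005 0.008 -0.009 0.05 -0.01 0.01 0;
0.004 0.009 -0.007 0.06 -0.02 -0 0;
0.004 0.01 -0.006 0.07 -0.01 -0 0;
0.003 0.012 -0.004 0.07 -0.01 -0 0;
0.003 0.011 -0.001 0.08 -0.02 -0 0 
--
0.002 0.012 0.001 0.07 -0.02 -0 0 
--

1 [-0.092 -0.073  0.251] [-0.099  0.096  0.156] [-0.084 -0.241  0.347]
4 [-0.074 -0.061  0.221] [-0.078  0.119  0.147] [-0.069 -0.24   0.295]
7 [-0.057 -0.035  0.199] [-0.059  0.155  0.158] [-0.056 -0.225  0.24 ]
10 [-0.045 -0.001  0.195] [-0.045  0.193  0.195] [-0.045 -0.195  0.195]
```

Emit:
step_arm:
  motion: "0.006 0.001 -0.011 0.03 0 0 0; 0.005 0.002 -0.011 0.03 -0.01 0.01 0; 0.006 0.003 -0.01 0.03 -0.01 0 0; 0.006 0.005 -0.01 0.05 -0.01 0 0; 0.005 0.006 -0.01 0.05 -0.01 0 0; 0.005 0.008 -0.009 0.05 -0.01 0.01 0; 0.004 0.009 -0.007 0.06 -0.02 0 0; 0.004 0.01 -0.006 0.07 -0.01 0 0; 0.003 0.012 -0.004 0.07 -0.01 0 0; 0.003 0.011 -0.001 0.08 -0.02 0 0"

```text
time_s: 18.5
ee_pos: [0.4537, -0.1139, 0.1944]
orientation: [1.822, 2.082, 0.409]
force: [0.0, 0.5, -2.5]
width: 0.112
```

Emit:
step_arm:
  motion: "0.002 0.012 0.001 0.07 -0.02 0 0; 0 0 0 0 0 0 0"

```text
time_s: 18.67
ee_pos: [0.455, -0.1033, 0.1952]
orientation: [1.853, 2.076, 0.505]
force: [-0.5, 0.1, -1.5]
width: 0.111
```

```bash
python3 - <<'E'
from st2 import *
print(sense()["time_s"],q,cab(p),sense()["width"],railends(p,R),(toolR(27,"F")*R.inv()).as_rotvec())
s=grab("scene");crop(s,205,150,220,170,3.6,"s17.png");cv2.imwrite("pics/s17f.png",s["frame"][:,:,::-1])
t=grab("top");crop(t,205,170,220,130,3.6,"t17.png")
for g,n in((s,"s"),(t,"t")): print(n,proj(g,[p,p+.194*R.as_matrix()[:,0],p-.194*R.as_matrix()[:,0]]))
E
```

```text
18.6667 [ 0.613  0.622 -0.592  2.369  2.447  0.301 -2.12 ] [-0.046 -0.002  0.195] 0.11092215075335686 (array([-0.046,  0.192,  0.196]), array([-0.046, -0.196,  0.195])) [-0.003  0.004  0.001]
s [[323.919 266.18 ]
 [242.497 263.045]
 [405.48  269.215]]
t [[328.785 256.606]
 [251.084 264.828]
 [405.21  248.215]]
```

View pics/s17.png

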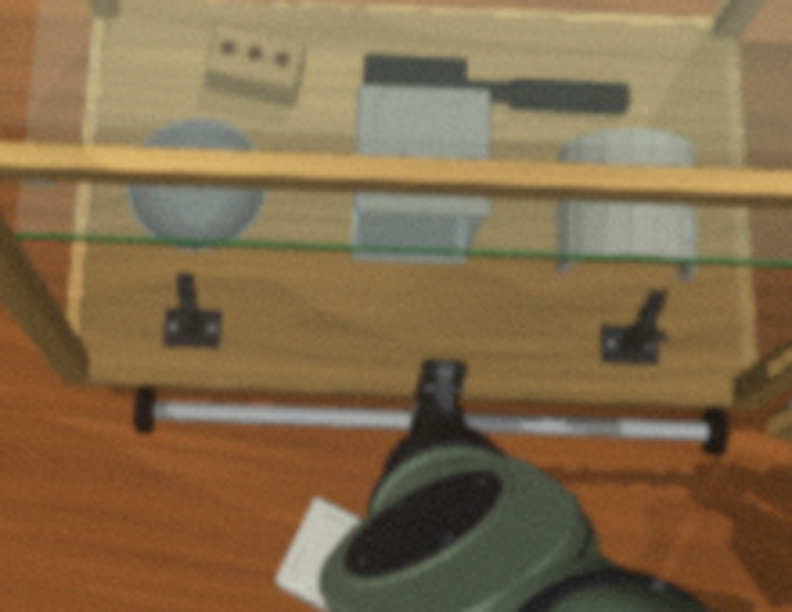

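View pics/t17.png

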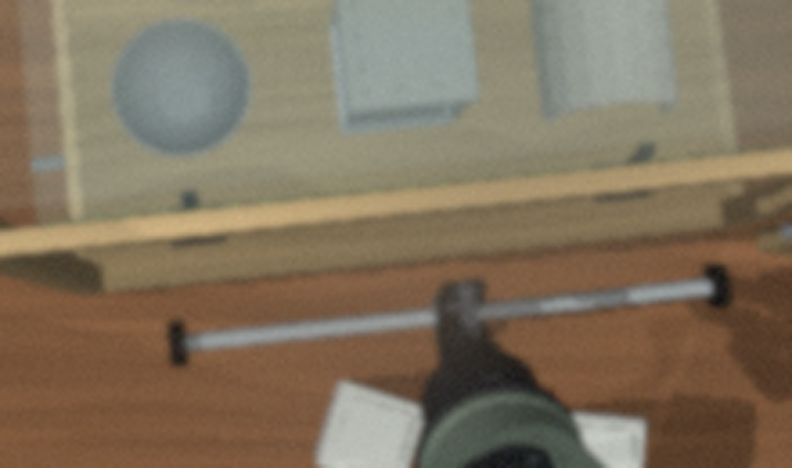

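The scene crop shows the rail's caps at (145,409) and (714,431). That matches the tool pose within 1 px, so the rail is level and gripped at its middle. I'll plan the entry.

```bash
python3 - <<'E'
from st2 import *
c=cab(p);pl=[]
N1=4
for k in range(1,N1+1): pl.append(((c[0]+.018*k/N1,c[1]+.002*k/N1,c[2]+(.164-c[2])*k/N1),27+1*k/N1))
b=pl[-1][0]
for k in range(1,10): pl.append(((b[0]+(.0445-b[0])*k/9,b[1],.164),28+4*k/9))
poses=[(wor(a),toolR(th,"F")) for a,th in pl]
P,Rr,qe=rows_from(poses,p,R,q,0);print(qe,cab(P),clear(qe))
for a,th in pl:
    t=np.radians(th);rel=np.array([.0295-a[0],.325-a[2]]);print(round(rel[1]*np.sin(t)+rel[0]*np.cos(t),3),end=" ")
E
```

```text
0.004 0.001 -0.008 0 -0 0 0;
0.005 0.001 -0.008 0 -0.01 0 0;
0.004 0.001 -0.007 0.01 -0 0 0;
0.005 0.001 -0.008 -0 -0 0 0;
0.008 0.001 -0 -0 -0.01 0 0;
0.008 0.001 -0 -0 -0.01 0 0;
0.008 0.001 -0 -0 -0.01 0 0;
0.008 0.001 -0 -0 -0.01 0 0;
0.008 0.001 -0 0 -0 0 0;
0.008 0.001 -0 0 -0.01 0 0 
--
0.008 0.001 -0 0 -0.01 0 0;
0.008 0 -0 0 -0.01 0 0;
0.008 0.001 -0 0 -0 0 0 
--
[ 0.531  0.769 -0.592  2.21   2.458  0.388 -2.117] [ 0.045 -0.001  0.164] (array([-0.203, -0.073,  0.687]), array([-0.114, -0.   ,  0.42 ]))
0.126 0.126 0.126 0.127 0.12 0.114 0.108 0.102 0.096 0.09 0.084 0.078 0.073
```

Emit:
step_arm:
  motion: "0.004 0.001 -0.008 0 0 0 0; 0.005 0.001 -0.008 0 -0.01 0 0; 0.004 0.001 -0.007 0.01 0 0 0; 0.005 0.001 -0.008 0 0 0 0; 0.008 0.001 0 0 -0.01 0 0; 0.008 0.001 0 0 -0.01 0 0; 0.008 0.001 0 0 -0.01 0 0; 0.008 0.001 0 0 -0.01 0 0; 0.008 0.001 0 0 0 0 0; 0.008 0.001 0 0 -0.01 0 0"

```text
time_s: 19.6
ee_pos: [0.5225, -0.0929, 0.165]
orientation: [1.817, 2.038, 0.56]
force: [0.5, 0.2, -1.5]
width: 0.112
```

Emit:
step_arm:
  motion: "0.008 0.001 0 0 -0.01 0 0; 0.008 0 0 0 -0.01 0 0; 0.008 0.001 0 0 0 0 0; 0 0 0 0 0 0 0"

```text
time_s: 19.93
ee_pos: [0.5468, -0.0908, 0.1647]
orientation: [1.804, 2.025, 0.577]
force: [1.2, 0.5, -1.1]
width: 0.109
```

```bash
cat > chk.py <<'E'
import sys
from st2 import *
n=sys.argv[1]
print(sense()["time_s"],q,cab(p),sense()["width"],sense()["force"],(toolR(32,"F")*R.inv()).as_rotvec())
s=grab("scene");crop(s,215,195,200,75,4,"s"+n+".png")
t=grab("top");crop(t,205,170,220,130,3.6,"t"+n+".png")
X=R.as_matrix()[:,0]
for g,m,o,f in((s,"s",(215,195),4),(t,"t",(205,170),3.6)): print(m,(proj(g,[p,p+.188*X,p-.188*X])-o)*f)
E
python3 chk.py 18
```

```text
19.9333 [ 0.53   0.77  -0.593  2.207  2.458  0.386 -2.119] [ 0.046 -0.     0.165] 0.108886911561812 [ 1.193  0.517 -1.077] [ 0.002 -0.002 -0.   ]
s [[429.512 146.776]
 [131.753 136.199]
 [728.14  157.251]]
t [[422.564 184.078]
 [161.838 211.669]
 [679.851 156.6  ]]
```

View pics/s18.png

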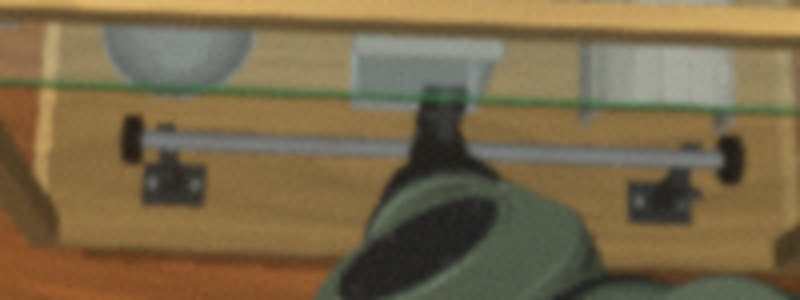

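View pics/t18.png

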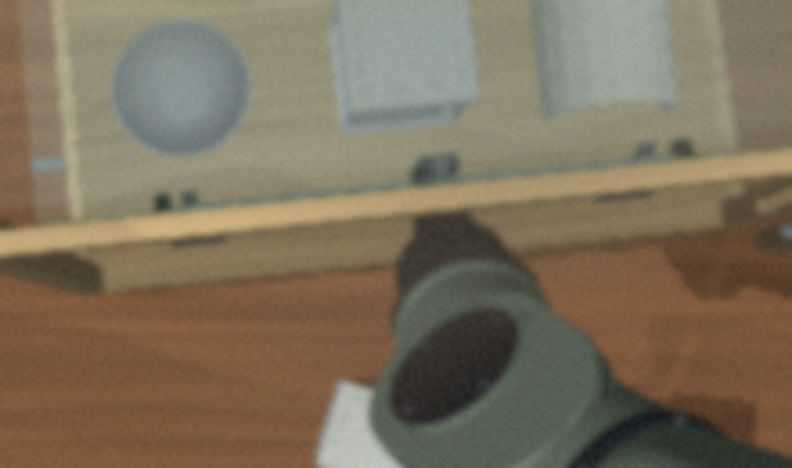

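The scene crop has the caps at (132,139) and (731,160), outside both brackets, whose tops are at (168,130) and (692,150), with even gaps. I'll lower it slowly.

Emit:
step_arm:
  motion: "0 0 -0.006 0 0 0 0; -0.001 0 -0.008 0 0 0 0; 0 0 -0.008 0 0 0 0; 0 0 -0.007 0 0 0 0; 0 0 -0.005 0 0 0 0; 0 0 -0.003 0 0 0 0; 0 0 0 0 0 0 0"

```text
time_s: 20.62
ee_pos: [0.5442, -0.091, 0.1269]
orientation: [1.806, 2.026, 0.576]
force: [-0.1, -0.7, -0.6]
width: 0.11
```

```bash
python3 chk.py 19
```

```text
20.6167 [ 0.547  0.871 -0.636  2.24   2.518  0.512 -2.147] [0.044 0.    0.127] 0.11013746528931664 [-0.103 -0.738 -0.632] [ 0.002 -0.004 -0.   ]
s [[424.333 165.163]
 [136.584 154.79 ]
 [712.874 175.413]]
t [[417.534 192.761]
 [165.565 219.367]
 [666.335 166.214]]
```

View pics/s19.png

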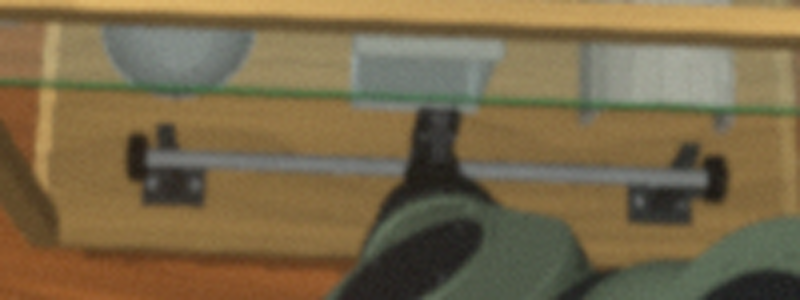

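Emit:
step_arm:
  motion: "0 0 -0.002 0 0 0 0; 0 0 -0.002 0 0 0 0; 0 0 -0.002 0 0 0 0; 0 0 0 0 0 0 0"

```text
time_s: 21.05
ee_pos: [0.5445, -0.091, 0.1213]
orientation: [1.805, 2.026, 0.576]
force: [1.1, -0.2, -1.6]
width: 0.11
```

Emit:
step_arm:
  motion: "0 0 -0.002 0 0 0 0; 0 0 0 0 0 0 0"

```text
time_s: 21.22
ee_pos: [0.5445, -0.091, 0.1194]
orientation: [1.805, 2.026, 0.576]
force: [2.0, 0.3, -3.0]
width: 0.111
```

```bash
python3 chk.py 20; python3 - <<'E'
from h import *
s=grab("scene");crop(s,235,215,50,40,14,"s20a.png");crop(s,365,220,50,40,14,"s20b.png")
E
```

```text
21.2167 [ 0.548  0.892 -0.642  2.245  2.53   0.536 -2.152] [ 0.044 -0.     0.119] 0.1110790998513554 [ 1.995  0.326 -2.955] [ 0.002 -0.003 -0.   ]
s [[423.392 167.601]
 [137.641 157.371]
 [709.969 177.707]]
t [[416.486 193.443]
 [166.238 219.919]
 [663.664 167.017]]
```

View pics/s20a.png

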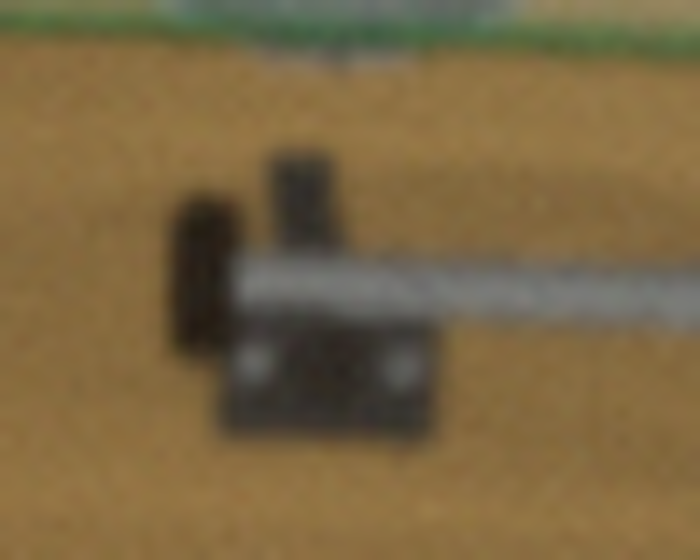

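View pics/s20b.png

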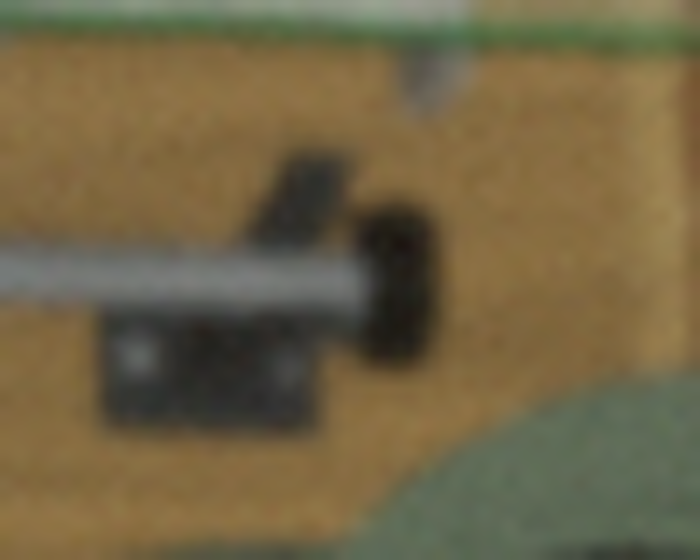

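Emit:
step_arm:
  motion: "0 0 -0.001 0 0 0 0; 0 0 0 0 0 0 0"

```text
time_s: 21.53
ee_pos: [0.5446, -0.0909, 0.119]
orientation: [1.804, 2.025, 0.576]
force: [-3.6, -0.3, 10.5]
width: 0.111
```

Emit:
step_arm:
  motion: "0 0 -0.001 0 0 0 0; 0 0 0 0 0 0 0"

```text
time_s: 21.7
ee_pos: [0.5447, -0.0909, 0.1188]
orientation: [1.802, 2.025, 0.577]
force: [-11.0, -1.4, 27.5]
width: 0.112
```

Emit:
step_arm:
  motion: "0 0 -0.001 0 0 0 0; 0 0 0 0 0 0 0"

```text
time_s: 21.87
ee_pos: [0.5448, -0.0909, 0.1185]
orientation: [1.801, 2.024, 0.577]
force: [-20.3, -2.3, 46.5]
width: 0.112
```

Solid contact at z ≈ 0.119, as expected for a seated rail. I'll relieve the load, then open slightly.

Emit:
step_arm:
  motion: "0 0 0.002 0 0 0 0; 0 0 0 0 0 0 0; 0 0 0 0 0 0 0"

```text
time_s: 22.12
ee_pos: [0.5446, -0.091, 0.119]
orientation: [1.804, 2.025, 0.576]
force: [-4.5, -0.6, 13.5]
width: 0.105
```

```bash
python3 chk.py 21
```

```text
22.1167 [ 0.548  0.894 -0.643  2.245  2.531  0.539 -2.152] [ 0.044 -0.     0.119] 0.10490639765919701 [-4.486 -0.592 13.539] [ 0.002 -0.002 -0.   ]
s [[423.418 167.628]
 [137.782 157.454]
 [709.921 177.68 ]]
t [[416.486 193.384]
 [166.336 219.877]
 [663.606 166.936]]
```

View pics/s21.png

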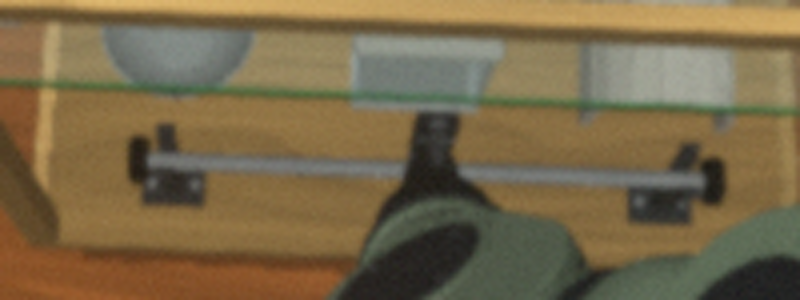

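Emit:
step_arm:
  motion: "0 0 0.0007 0 0 0 0.006; 0 0 0 0 0 0 0.012; 0 0 0 0 0 0 0.016; 0 0 0 0 0 0 0.022; 0 0 0 0 0 0 0.03; 0 0 0 0 0 0 0.034; 0 0 0 0 0 0 0.034"

```text
time_s: 22.8
ee_pos: [0.5444, -0.091, 0.1192]
orientation: [1.805, 2.026, 0.576]
force: [-1.1, -0.3, -0.5]
width: 0.401
```

```bash
python3 chk.py 22
```

```text
22.8 [ 0.548  0.892 -0.642  2.245  2.53   0.537 -2.152] [0.044 0.    0.119] 0.40056912243106546 [-1.053 -0.276 -0.469] [ 0.002 -0.003 -0.   ]
s [[423.346 167.814]
 [137.621 157.595]
 [709.892 177.909]]
t [[416.461 193.609]
 [166.243 220.092]
 [663.608 167.175]]
```

View pics/s22.png

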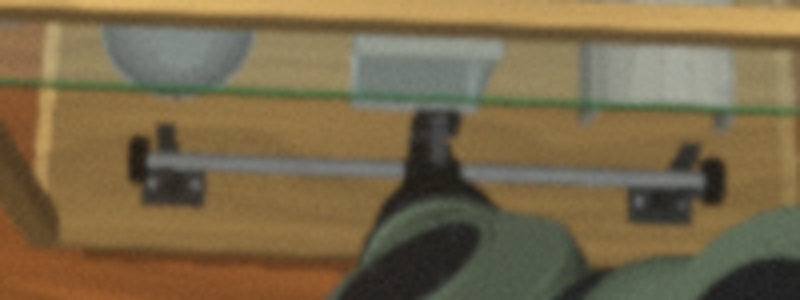

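```bash
python3 - <<'E'
from st2 import *
dz=R.as_matrix()[:,2]
poses=[(p-dz*.012*k,R) for k in range(1,5)]
b=p-dz*.048;
for k in range(1,9): poses.append((b+XC*(-.011*k)+np.array([0,0,.003*k]),toolR(32-5*k/8,"F")))
P,Rr,qe=rows_from(poses,p,R,q,.034);print(qe,cab(P),clear(qe))
E
```

```text
-0.006 -0.001 0.01 0 0 0 0.034;
-0.007 -0 0.01 0 0 0 0.034;
-0.006 -0.001 0.011 0 0 0 0.034;
-0.006 -0.001 0.01 0 0 0 0.034;
-0.011 -0.001 0.003 0 0.01 -0 0.034;
-0.011 -0.001 0.003 -0 0.01 -0 0.034;
-0.011 -0.002 0.003 -0 0.01 -0 0.034;
-0.011 -0.001 0.003 -0 0.01 -0 0.034;
-0.011 -0.001 0.003 -0 0.01 -0 0.034;
-0.011 -0.001 0.003 -0.01 0.01 -0 0.034 
--
-0.011 -0.002 0.003 0 0.01 -0 0.034;
-0.011 -0.001 0.003 0 0.01 -0 0.034   #!! f0.15 t0.011 r0.010 e0.0035 
--
[ 0.659  0.654 -0.662  2.45   2.494  0.414 -2.165] [-0.07  -0.     0.184] (array([-0.267, -0.076,  0.726]), array([-0.206, -0.   ,  0.452]))
```

Emit:
step_arm:
  motion: "-0.006 -0.001 0.01 0 0 0 0.034; -0.007 0 0.01 0 0 0 0.034; -0.006 -0.001 0.011 0 0 0 0.034; -0.006 -0.001 0.01 0 0 0 0.034; -0.011 -0.001 0.003 0 0.01 0 0.034; -0.011 -0.001 0.003 0 0.01 0 0.034; -0.011 -0.002 0.003 0 0.01 0 0.034; -0.011 -0.001 0.003 0 0.01 0 0.034; -0.011 -0.001 0.004 0 0.01 0 0.034; 0 0 0 0 0 0 0.034"

```text
time_s: 23.73
ee_pos: [0.4626, -0.1003, 0.1767]
orientation: [1.838, 2.059, 0.534]
force: [-0.7, 1.0, -0.3]
width: 0.401
```

```bash
python3 chk.py 23; python3 - <<'E'
from h import *
s=grab("scene");crop(s,235,215,50,40,12,"s23a.png");crop(s,365,220,50,40,12,"s23b.png");crop(s,215,140,200,130,4,"s23c.png");t=grab("top");crop(t,225,155,180,80,4.4,"t23c.png")
E
```

```text
23.7333 [ 0.635  0.699 -0.662  2.399  2.497  0.43  -2.164] [-0.038  0.     0.177] 0.40072131020065177 [-0.673  0.987 -0.253] [ 0.002 -0.055 -0.   ]
s [[429.617 276.854]
 [120.406 265.099]
 [739.123 288.258]]
t [[438.221 301.393]
 [172.105 329.719]
 [700.11  272.589]]
```

View pics/s23c.png

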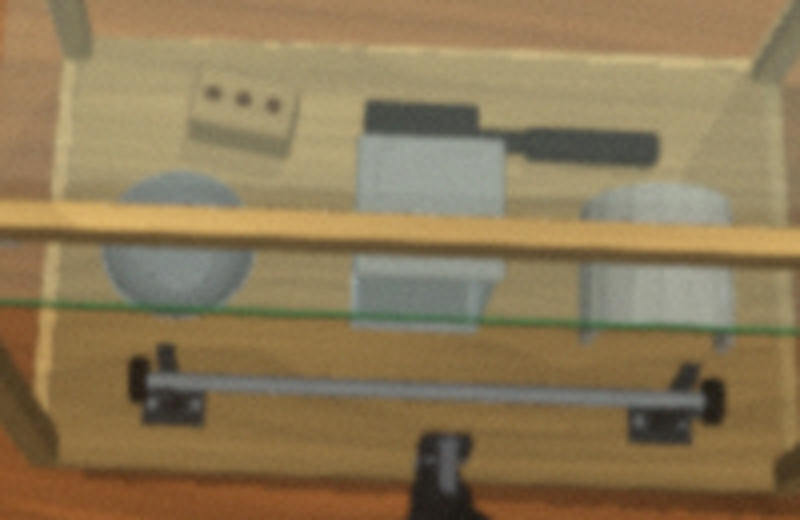

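View pics/s23b.png

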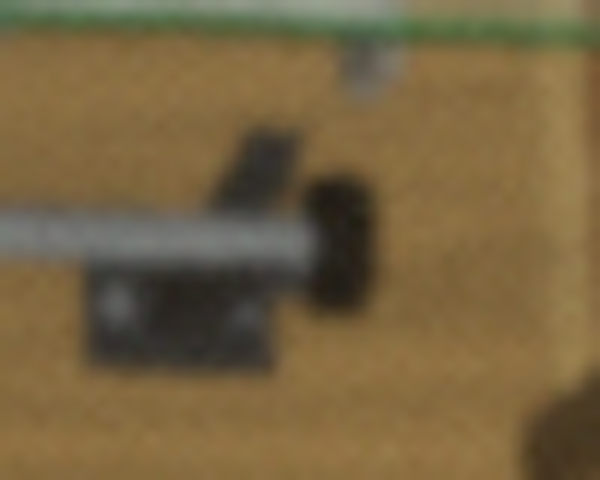

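View pics/t23c.png

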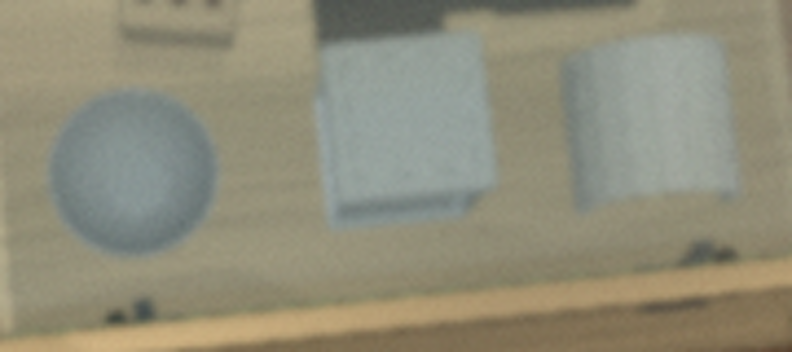

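```bash
python3 - <<'E'
from lid import *
s=grab("scene");t=grab("top")
for z in(.12,.128,.135):
  X=[wor((.0432,-.0013+k,z)) for k in(.188,-.188)]
  print(z,"s",(proj(s,X)-[215,140])*4,"t",(proj(t,X)-[225,155])*4.4)
print("obs s (139,379),(712,401); t (118,316?),(727,255)")
print([cab(onz(s,*S1(*u),.12)) for u in[(139,379),(712,401)]])
S=sense();print(S["force"],S["time_s"])
E
```

```text
0.12 s [[139.41542129 378.1846813 ]
 [712.12754329 398.84908512]] t [[117.31325522 335.64392259]
 [725.52549245 271.13328629]]
0.128 s [[138.36449413 375.17467484]
 [715.25470511 395.97965155]] t [[116.45601691 334.59275119]
 [728.9942952  269.63131017]]
0.135 s [[137.4323121  372.50469569]
 [718.02854141 393.43428594]] t [[115.69573929 333.66045779]
 [732.06976415 268.29949285]]
obs s (139,379),(712,401); t (118,316?),(727,255)
[array([0.04263876, 0.18693742, 0.12      ]), array([ 0.04174821, -0.18915306,  0.12      ])]
[-0.057734    1.30378421 -0.10864107] 24.0333
```

The caps' spacing and rows match a rail at z = 0.120 on the bracket line (a rail 8 mm too high would show a 4 px wider span in the crop), so I'm handing in.

```bash
python3 -c "
from bench import r
print(r.hand_in())"
```

```text
the job is handed in; nothing more can be done
None
```

I pushed the tub back into the row first. Then I fetched the rail, laid it across both brackets, let go and backed the gripper out. I handed the job in at about 24 s of the 72 s allowed.

**Tub:** It stands upright about 147 to 148 mm in from the cabinet's open front. The bowl and hideaway are at about 148 and 149 mm. It sits about 4 mm left of exact midway and is turned about 0.02 rad; I left that uncorrected.

**Rail:** The end caps sit outside both brackets. Their spacing in the scene view matches a rail fully down at 120 mm above the table (75 mm above the bottom shelf), and it did not move when I let go. I measured its height from the scene view only, because the cabinet frame hides most of it in the top view.

**Forces:** The highest reading I saw was about 51 N, briefly, when I pressed the held rail down to feel it seat. I backed off before opening the fingers. At the end the readings were near zero.

**Other things:** The bowl, hideaway, chew block and brush look unmoved in the last pictures. I planned every pass to clear the glass shelf and saw no contact with it.

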